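# Ready the salvaged grinder for a test run

### The job

Get the salvaged coffee grinder ready for its test grinds. Set its adjustment ring: turn it clockwise (seen from above) until the burrs touch and it stops, back it off three clicks (45 degrees), and only then close the throat with the orange cover, plug in the throat and flange flat on its rim. Also lift every dosing cup that hangs on the hook stand off its hook and stand it upright on a yellow-ringed spot of the tray, one cup to a spot, without ever tipping a cup over or pushing away or upsetting the jar of screws or the pulley.

Things in the scene. Friction and masses are not known exactly. Their poses are not given: they have to be found in the camera images.
- ring (a joint): angle of the grinder's adjustment ring about its vertical axis, rad. 0 = hard stop, burrs touching, the ring's red mark in line with the long red tick on the grinder's shoulder. Grows counter-clockwise seen from above (backing off), up to 2.4; starts at 0.9 to 1.9. One click = 15 degrees (0.262 rad) = one white tick. Steady friction about 0.12 N m, no spring: stays where it is left
- ring_mid (a point): centre of the adjustment ring, 195 mm above the bench; axes are the grinder's (-x its front, z up). Ring: knurled aluminium, 64 mm across, 30 mm tall, red mark on side and top. Grinder: black box 140 x 110 x 165 mm, bolted down; a 48 mm neck leaves 15 mm free between its shoulder and the ring. Above the ring an open throat, 56 mm outside, 50 mm bore, rises to 228 mm
- seat (a point): centre of the throat's rim, 228 mm above the bench, where the underside of the cover's flange comes to rest; fixed to the grinder
- cover_knob (a point): middle of the knob of the orange grinder cover (loose, 120 g; knob 24 mm across, 26 mm tall), z up. Under the knob a flange 60 mm across, 8 mm thick; under that a grey plug 42 mm across, 12 mm deep, that goes into the throat. This point is 34 mm above the plug's underside, 22 mm above the flange's underside. Starts plug down on the bench in front of the grinder
- cover_rim (a point): centre of the underside of the cover's flange, 12 mm above the plug's underside; on seat when the cover is seated
- stand: hook stand, bolted down; origin on the bench under its row of hooks, y along the row, hooks face -x. Hooks at y -120, -40, 40, 120 mm: an 8 mm square arm comes forward from a blue beam 55 mm behind (arms and beam 151 to 165 mm up), turns up and ends in a crossbar 10 mm thick, 30 mm long along y, its middle 192 mm above the bench. End posts 168 mm tall
- cup1_mid (a point): centre of the white dosing cup's round body (None if this cup is absent), 25 mm above its underside; body 52 mm across, 50 mm tall, 120 g. z up; -x is the side of its handle.
- cup1_handle (a point): grip point, 110 mm up the white cup's upright steel handle strip (3 mm thick in x, 14 mm wide in y), 30 mm to -x of the cup's axis. The strip ends at 138 mm in a roof-shaped hook back over the cup, top 156 mm, lip down to 129 mm. Hung, the cup's underside is 46 mm over the bench. To free it raise it 30 to 45 mm (higher, its rim meets the hook's arm), then draw it 60 mm to the stand's -x
- cup2_mid (a point): centre of the blue dosing cup's round body (None if this cup is absent), 25 mm above its underside; body 52 mm across, 50 mm tall, 120 g. z up; -x is the side of its handle.
- cup2_handle (a point): grip point, 110 mm up the blue cup's upright steel handle strip (3 mm thick in x, 14 mm wide in y), 30 mm to -x of the cup's axis. The strip ends at 138 mm in a roof-shaped hook back over the cup, top 156 mm, lip down to 129 mm. Hung, the cup's underside is 46 mm over the bench. To free it raise it 30 to 45 mm (higher, its rim meets the hook's arm), then draw it 60 mm to the stand's -x
- cup3_mid (a point): centre of the orange dosing cup's round body (None if this cup is absent), 25 mm above its underside; body 52 mm across, 50 mm tall, 120 g. z up; -x is the side of its handle.
- cup3_handle (a point): grip point, 110 mm up the orange cup's upright steel handle strip (3 mm thick in x, 14 mm wide in y), 30 mm to -x of the cup's axis. The strip ends at 138 mm in a roof-shaped hook back over the cup, top 156 mm, lip down to 129 mm. Hung, the cup's underside is 46 mm over the bench. To free it raise it 30 to 45 mm (higher, its rim meets the hook's arm), then draw it 60 mm to the stand's -x
- cup4_mid (a point): centre of the green dosing cup's round body (None if this cup is absent), 25 mm above its underside; body 52 mm across, 50 mm tall, 120 g. z up; -x is the side of its handle.
- cup4_handle (a point): grip point, 110 mm up the green cup's upright steel handle strip (3 mm thick in x, 14 mm wide in y), 30 mm to -x of the cup's axis. The strip ends at 138 mm in a roof-shaped hook back over the cup, top 156 mm, lip down to 129 mm. Hung, the cup's underside is 46 mm over the bench. To free it raise it 30 to 45 mm (higher, its rim meets the hook's arm), then draw it 60 mm to the stand's -x
- spot1 (a point): centre of a yellow-ringed spot on the tray's floor, 5 mm above the bench. Tray: grey, fixed, 190 x 190 mm, rim 14 mm high; four spots 85 mm apart in a square
- spot2 (a point): centre of a yellow-ringed spot on the tray's floor, 5 mm above the bench. Tray: grey, fixed, 190 x 190 mm, rim 14 mm high; four spots 85 mm apart in a square
- spot3 (a point): centre of a yellow-ringed spot on the tray's floor, 5 mm above the bench. Tray: grey, fixed, 190 x 190 mm, rim 14 mm high; four spots 85 mm apart in a square
- spot4 (a point): centre of a yellow-ringed spot on the tray's floor, 5 mm above the bench. Tray: grey, fixed, 190 x 190 mm, rim 14 mm high; four spots 85 mm apart in a square
- jar_mid (a point): middle of a jar of screws, 60 mm across, 80 mm tall; bystander
- pulley_mid (a point): middle of a salvaged pulley, 80 mm across, 32 mm tall; bystander

How it is judged:
On the way, in this order (a step that is already met when the one before it is completed fails the run):
1. the ring is turned down until the burrs touch (within 0.05 rad of the stop) (value of joint ring below 0.05 rad), for 0.1 s.
2. the ring is backed off three clicks (0.785 rad, within 0.12) and is left still (value of joint ring between 0.665 and 0.905 rad and velocity of joint ring between -0.05 and 0.05 rad/s), for 0.3 s.
3. the cover is seated on the throat (value of joint ring between 0.665 and 0.905 rad and horizontal distance between cover_rim and seat below 0.007 m and height (world z) of cover_rim between 0.224 and 0.232 m and angle between cover_rim's own z axis and vertical below 0.08 rad), for 0.2 s.
At the end, for the whole second after the job is handed in: Ring 0.785 rad (three clicks) off the stop, within 0.12; cover seated: flange within 7 mm of the throat's centre, within 4 mm of its rim's height, within 0.08 rad of level; every present cup upright (0.1 rad) on the tray's floor with its axis within 20 mm of a spot's centre; all at rest (all of step 3 and linear speed of each of cover, cup1, cup2, cup3, cup4 below 0.02 m/s and (horizontal distance between cup1_mid and spot1 below 0.02 m or horizontal distance between cup1_mid and spot2 below 0.02 m or horizontal distance between cup1_mid and spot3 below 0.02 m or horizontal distance between cup1_mid and spot4 below 0.02 m) and angle between each of cup1_mid, cup2_mid, cup3_mid, cup4_mid's own z axis and vertical below 0.1 rad and height (world z) of cup1_mid between 0.026 and 0.036 m and (horizontal distance between cup2_mid and spot1 below 0.02 m or horizontal distance between cup2_mid and spot2 below 0.02 m or horizontal distance between cup2_mid and spot3 below 0.02 m or horizontal distance between cup2_mid and spot4 below 0.02 m) and height (world z) of cup2_mid between 0.026 and 0.036 m and (horizontal distance between cup3_mid and spot1 below 0.02 m or horizontal distance between cup3_mid and spot2 below 0.02 m or horizontal distance between cup3_mid and spot3 below 0.02 m or horizontal distance between cup3_mid and spot4 below 0.02 m) and height (world z) of cup3_mid between 0.026 and 0.036 m and (horizontal distance between cup4_mid and spot1 below 0.02 m or horizontal distance between cup4_mid and spot2 below 0.02 m or horizontal distance between cup4_mid and spot3 below 0.02 m or horizontal distance between cup4_mid and spot4 below 0.02 m) and height (world z) of cup4_mid between 0.026 and 0.036 m); the robot touches nothing.
It fails at once if a cup is tipped over (more than 0.9 rad) (angle between any of cup1_mid, cup2_mid, cup3_mid, cup4_mid's own z axis and vertical above 0.9 rad).
It fails at once if the jar or the pulley is pushed more than 50 mm or knocked over (distance of any of jar_mid, pulley_mid from where it was at the start of the episode above 0.05 m or angle between any of jar_mid, pulley_mid's own z axis and vertical above 0.6 rad).
Of cup1, cup2, cup3, cup4 only 2 to 4 are there at a start; the rules pass over those that are not, and their reading is None.
At some moment in a run one of cover may be knocked a few centimetres aside while the robot is not near it.
It also fails if it takes over 210 s, if anything falls off the work surface, if the arm or the gripper's body presses on something with over 40 N, if the wrist force passes 120 N, or if a joint passes its speed limit or range.

### The arm

A 6-joint arm with a two-finger parallel gripper is mounted at the origin on the work surface. World frame = base frame: x ahead of the robot, y to its left, z up, the work surface at z = 0. Lengths are in m, angles in rad, forces in N, time in s.
With the tool pointing down it reaches from about 0.35 to 0.975 m from the base axis. Payload 4.9 kg.
Tool frame: the origin (TCP) lies at the very end of the fingers, on their centre line; the grasp point (between the pads) lies 19 mm behind it; z points along the fingers, y is the line along which they close (so a half turn about z gives the same grasp; the last joint's range is limited). The gripper opens to 85 mm and grips with 20 to 120 N. Pads are 22 mm wide; open, the fingers measure 114 mm over their backs; the gripper's body (76 mm by 85 mm) begins 54 mm behind the grasp point. The pads swing forward as they close: fully open they stand 13 mm farther back than shut.
Start: joints at [1.073, 0.053, 1.613, -0, 1.476, -0.119], TCP at [0.231, 0.581, 0.199] pointing down, gripper open.
Joint ranges: [-3.01, 3.01], [-1.01, 2.22], [0.06, 2.58], [-1.02, 4.17], [0.09, 2.62], [-3.14, 3.14]. Speed limits (rad/s): [2.57, 2.57, 3.14, 3.14, 3.14, 3.14].

### API

Orientations are given as a rotation vector (axis times angle).
In Python, from station import ctrl gives the robot as it stands. The module is installed in compiled form; this text tells all that it offers.
- The arm moves only by the tool jog_arm, never from a script. Its argument "steps" is a list of rows, each an object with "delta_rot": the turn, a rotation vector about the tool's x, y, z in degrees, a list of three; "linear": the shift along the tool's x, y, z in m, a list of three; "grip": the finger opening in m, from 0 to 0.0854. In form: [{"delta_rot": [rx, ry, rz], "linear": [x, y, z], "grip": grip}, ...]. A call has 1 to 10 rows; each row shifts and turns the commanded pose from where the row before left it, along the tool's axes as they then stand; what a row does not reach is not made up. A row lasts 1/10 s, in which the tool goes at most 50 mm and 8.59 degrees, less where a joint would pass 70% of its speed; a pose out of reach is approached as far as the arm can. A call with a gripper value outside its range is refused whole. The fingers move at their own pace and stop on an object; "newtons" is the grip in N (left out, the last holds). Time passes only in rows, so rows that do not move let the fingers close. It gives the time, the measured TCP pose, the force, the opening and the grip force at its end, in the units of the state.
- ctrl.get_obs(): the state, without advancing time (a new reading comes with each control period).
- ctrl.get_image(name): name is "scene" or "top" or "wrist"; returns (picture, depth): 420x560x3 uint8, red, green, blue; 420x560 float32, m along the optical axis (not along the pixel's ray), 0 where there is no reading.
- ctrl.camera_info(name): a dict with "camera_matrix" (3x3 intrinsics, pixels), "R" (3x3) and "t" (3): a world point X has camera coordinates R X + t; the wrist camera has in their place "T_tool_cam" (4x4, takes a point from camera to tool coordinates, whose origin is the TCP and whose axes are the flange's). Camera axes: x right, y down, z forward; pixel columns grow to the right and rows downward; lengths in m; the calibration is good to about 2 mm. The wrist camera is an equidistant fisheye: a pixel r from the principal point sees the ray r / f radians off the axis. A picture is of the moment at which its call begins: read the wrist's pose just before it. camera_info takes no time and is no camera call.
- ctrl.finish_job(): hands the job in; it is judged then, once.
The state is a dict: "t": time; "q": joint angles; "dq": joint speeds; "effort": joint torques, N m; "tool_pos": TCP position; "tool_rot": TCP orientation; "contact_force": force on the tool from outside, world axes, zero at the start; "wrist_torque": the same for the moment, N m; "opening": finger opening in m; "grip_force": force on a finger pad.
Only numpy, scipy, OpenCV 4.12 (cv2) and the standard library are available. Lean on these libraries where they do the work, as an engineer would, in place of code of your own. Each camera call takes 0.05 s, during which the arm holds its last target. There are 200 camera calls.

## Working session

There is one attempt and no reset: what is moved stays moved. The work goes in short steps, Python scripts to look and compute and a tool call to move; the robot and the scene stay as the last step left them, time stands still between calls to the robot, and variables do not carry over. Pictures are saved under pics/ and viewed, at most 14 in all, crops included, and the job is handed in when it is done.

Besides the shell and the picture viewer there is one more tool, called after "Request:" by a JSON object that holds its "fn" and its "kwargs". jog_arm: Moves the arm, as the interface text tells. Its arguments: {"type":"object","properties":{"steps":{"type":"array"},"newtons":{"type":"number"}},"required":["steps"]}

```bash
mkdir -p pics; cat > h.py <<'E'
import numpy as np, cv2
from station import ctrl
from scipy.spatial.transform import Rotation as Rn
def snap(name,tag):
    o=ctrl.get_obs(); im,d=ctrl.get_image(name); cv2.imwrite(f'pics/{tag}.png',im[:,:,::-1]); np.savez(f'pics/{tag}.npz',im=im,d=d,p=np.array(o['tool_pos']),r=np.array(o['tool_rot'])); return im,d
def world(name,d):
    c=ctrl.camera_info(name);K=np.array(c['camera_matrix']);R=np.array(c['R']);t=np.array(c['t'])
    v,u=np.mgrid[:d.shape[0],:d.shape[1]]
    P=np.stack([(u-K[0,2])/K[0,0]*d,(v-K[1,2])/K[1,1]*d,d],-1)
    return (P-t)@R
E
python3 - <<'E'
from h import *
for n in ('scene','top'):
    im,d=snap(n,n+'0'); c=ctrl.camera_info(n); print(n,c)
print(ctrl.camera_info('wrist')); print(ctrl.get_obs())
a=cv2.imread('pics/scene0.png');b=cv2.imread('pics/top0.png')
E
```

```text
scene {'camera_matrix': array([[410.84268597,   0.        , 288.43512081],
       [  0.        , 410.84268597, 208.220593  ],
       [  0.        ,   0.        ,   1.        ]]), 'R': array([[ 0.29124135,  0.95664829,  0.00159141],
       [ 0.74254771, -0.22501125, -0.63086673],
       [-0.60315949,  0.18491618, -0.77588957]]), 't': array([-0.1779718 , -0.30391981,  1.51991126])}
top {'camera_matrix': array([[532.16679738,   0.        , 283.14014624],
       [  0.        , 532.16679738, 213.57311502],
       [  0.        ,   0.        ,   1.        ]]), 'R': array([[ 0.01835725, -0.99982432, -0.00378802],
       [-0.99063115, -0.01767541, -0.13541606],
       [ 0.13532532,  0.0062384 , -0.99078158]]), 't': array([0.02001874, 0.56063732, 1.33617735])}
{'camera_matrix': array([[325.1922621 ,   0.        , 275.82464859],
       [  0.        , 325.1922621 , 207.96613047],
       [  0.        ,   0.        ,   1.        ]]), 'T_tool_cam': array([[-1.04012082e-03, -9.61292396e-01, -2.75528307e-01,
         6.90263822e-02],
       [ 9.99998662e-01, -1.34763827e-03,  9.26783149e-04,
        
[... 184 characters left out ...]
0]])}
{'t': 0.1, 'q': array([ 1.07301094e+00,  5.32822885e-02,  1.61421296e+00, -1.15700060e-06,
        1.47598506e+00, -1.19026950e-01]), 'dq': array([-7.20658353e-05, -8.95587587e-04, -3.31731909e-03,  9.96713431e-04,
        1.23391612e-03, -5.98988744e-04]), 'effort': array([-3.69344934e-04, -3.94901490e+01, -3.71363461e+01, -1.87526775e-04,
        3.92199247e-03,  1.91570314e-05]), 'tool_pos': array([0.23081076, 0.58012735, 0.1982577 ]), 'tool_rot': array([-5.91294389e-01, -3.08486215e+00,  2.82525140e-03]), 'contact_force': array([-0.28904575,  0.28912863,  0.74102143]), 'wrist_torque': array([-0.02264897,  0.00613881, -0.03017559]), 'grip_force': 0.0, 'opening': 0.08555209344867601}
```

View pics/top0.png

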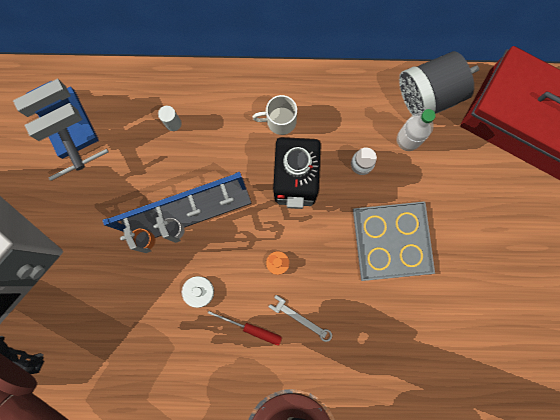

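View pics/scene0.png

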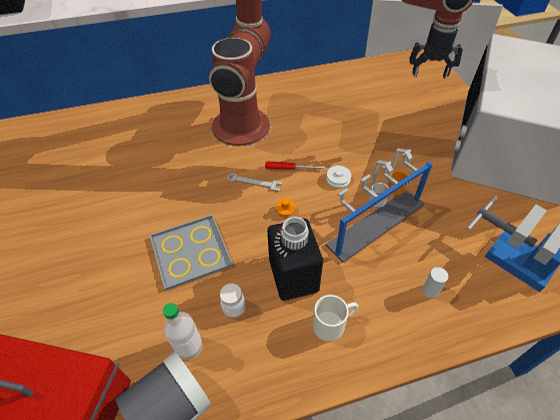

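The top view (up is +x, left is +y) shows the grinder at (297,165), the orange cover at (277,263) and the tray at (395,240). Two cups, orange and probably white, hang at the stand's left end (135,235) and (168,227). The pulley is at (197,291) and the jar probably at (365,160). I'll measure these next.

```bash
python3 - <<'E'
from h import *
z=np.load('pics/top0.npz');im=z['im'];W=world('top',z['d']);
hsv=cv2.cvtColor(im,cv2.COLOR_RGB2HSV)
def st(n,m):
    P=W[m]; print(n,len(P),P.mean(0).round(4),P.min(0).round(3),P.max(0).round(3)); return P
box=lambda u0,u1,v0,v1:(np.mgrid[:420,:560][1]>=u0)&(np.mgrid[:420,:560][1]<u1)&(np.mgrid[:420,:560][0]>=v0)&(np.mgrid[:420,:560][0]<v1)
def fitc(n,m):
    P=W[m][:,:2].astype(np.float32);c=cv2.minEnclosingCircle(P);print(n,len(P),'circ',np.round(c[0],4),round(c[1],4),'z',np.median(W[m][:,2]).round(4))
g=box(270,325,130,215)
fitc('throat rim',g&(abs(W[...,2]-.228)<.005))
fitc('ring',g&(abs(W[...,2]-.21)<.006))
sh=g&(abs(W[...,2]-.165)<.006); r=cv2.minAreaRect(W[sh][:,:2].astype(np.float32));print('shoulder',r, W[sh][:,2].mean())
cv=box(262,295,245,280)
fitc('flange',cv&(abs(W[...,2]-.016)<.009)&(hsv[...,1]>150)&(hsv[...,0]<20))
fitc('knob',cv&(abs(W[...,2]-.046)<.005))
st('knob',cv&(W[...,2]>.035))
fitc('pulley',box(175,220,270,312)&(W[...,2]>.02)); fitc('jar?',box(345,385,140,178)&(W[...,2]>.07))
fitc('white cyl',box(150,190,100,135)&(W[...,2]>.04))
yl=box(350,440,200,285)&(abs(hsv[...,0].astype(int)-25)<8)&(hsv[...,1]>120)
n,lab,s,c=cv2.connectedComponentsWithStats(yl.astype(np.uint8))
for i in range(1,n):
    if s[i,4]>25: fitc('spot',lab==i)
tr=box(345,440,195,285)&(W[...,2]>.008)&(W[...,2]<.03)&(hsv[...,1]<60); print('tray',cv2.minAreaRect(W[tr][:,:2].astype(np.float32)))
bl=box(95,260,165,240)&(hsv[...,0]>100)&(hsv[...,0]<125)&(hsv[...,1]>120)&(W[...,2]>.14)
r=cv2.minAreaRect(W[bl][:,:2].astype(np.float32));print('beam',r,cv2.boxPoints(r).round(3),W[bl][:,2].mean())
hk=box(95,260,165,255)&(W[...,2]>.178)&(W[...,2]<.2)
n,lab,s,c=cv2.connectedComponentsWithStats(hk.astype(np.uint8))
for i in range(1,n):
    if s[i,4]>8: st('hook '+str(c[i].round()),lab==i)
a=im[160:290,90:310];cv2.imwrite('pics/c1.png',cv2.resize(a[:,:,::-1],None,fx=3.6,fy=3.6,interpolation=cv2.INTER_CUBIC))
E
```

```text
throat rim 107 circ [ 0.6597 -0.002 ] 0.0287 z 0.2287
ring 463 circ [ 0.6593 -0.0038] 0.0342 z 0.211
shoulder ((0.6592486500740051, -0.0012945160269737244), (0.10752597451210022, 0.13741537928581238), 87.8737564086914) 0.1651405229751484
flange 318 circ [0.4356 0.0434] 0.031 z 0.0203
knob 64 circ [0.4347 0.0423] 0.0117 z 0.0459
knob 76 [0.428  0.0404 0.1887] [0.374 0.022 0.036] [0.445 0.054 1.4  ]
pulley 739 circ [0.3671 0.1539] 0.1326 z 0.0253
jar? 350 circ [ 0.5507 -0.0833] 0.2055 z 0.0805
white cyl 326 circ [0.5999 0.1842] 0.2783 z 0.0839
spot 124 circ [ 0.5457 -0.2958] 0.0304 z 0.0062
spot 117 circ [ 0.5356 -0.2115] 0.0302 z 0.0062
spot 131 circ [ 0.4613 -0.3057] 0.0306 z 0.0064
spot 125 circ [ 0.4187 -0.1138] 0.1426 z 0.0067
tray ((0.49842339754104614, -0.2591763734817505), (0.1903437077999115, 0.19166554510593414), 6.7843523025512695)
beam ((0.5467128157615662, 0.20435789227485657), (0.45268428325653076, 0.21849264204502106), 72.41806030273438) [[ 0.374  0.022]
 [ 0.582 -0.044]
 [ 0.719  0.387]
 [ 0.511  0.453]] 0.16945945202308282
hook [227. 201.] 55 [0.5656 0.1591 0.1959] [0.558 0.143 0.178] [0.576 0.175 0.2  ]
hook [194. 213.] 57 [0.5375 0.2325 0.1958] [0.529 0.217 0.179] [0.546 0.249 0.2  ]
hook [162. 226.] 148 [0.5043 0.3051 0.1936] [0.481 0.291 0.179] [0.529 0.323 0.2  ]
hook [129. 238.] 154 [0.4768 0.3786 0.1933] [0.452 0.363 0.181] [0.503 0.397 0.2  ]
```

View pics/c1.png

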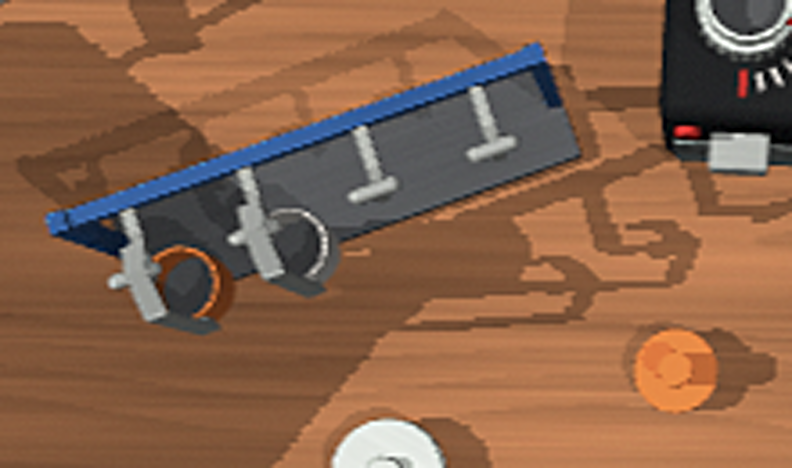

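White hangs on the third hook and orange on the fourth, with the stand yawed about 21°. The ring mark is roughly a quarter turn off. I'll start with the ring: rise, then travel above the grinder, keeping the orientation.

Request:
{"fn": "jog_arm", "kwargs": {"steps": [{"linear":[0,0,-0.045]},{"linear":[0,0,-0.045]},{"linear":[0,0,-0.045]},{"linear":[-0.04,-0.025,0]},{"linear":[-0.04,-0.025,0]},{"linear":[-0.04,-0.025,0]},{"linear":[-0.04,-0.025,0]},{"linear":[-0.04,-0.025,0]},{"linear":[-0.04,-0.025,0]},{"linear":[-0.04,-0.025,0]}]}}

```text
validation failed for argument at $.st...
```

```bash
cat >> h.py <<'E'
def pose():
    o=ctrl.get_obs(); return np.array(o['tool_pos']),Rn.from_rotvec(o['tool_rot'])
def delta(target,R=None):
    p,r=pose(); o=ctrl.get_obs()
    print('t',round(o['t'],2),'pos',p.round(4),'q',o['q'].round(2),'F',o['contact_force'].round(1),'T',o['wrist_torque'].round(2),'op',round(o['opening'],4),'g',round(float(o['grip_force']),1))
    print('lin(tool now)',(r.inv().apply(np.array(target)-p)).round(4))
    if R is not None: print('rot(tool,deg)',np.degrees((r.inv()*R).as_rotvec()).round(2),'lin after rot',(R.inv().apply(np.array(target)-p)).round(4))
def toolR(zdir,ydir):
    z=np.array(zdir,float);z/=np.linalg.norm(z);y=np.array(ydir,float);y-=z*(y@z);y/=np.linalg.norm(y)
    return Rn.from_matrix(np.stack([np.cross(y,z),y,z],1))
def wray(px,p,r):
    c=ctrl.camera_info('wrist');K=np.array(c['camera_matrix']);T=np.array(c['T_tool_cam'])
    d=(np.array(px,float)-K[:2,2])/K[0,0]; th=np.linalg.norm(d)
    v=np.array([*(d/th*np.sin(th)),np.cos(th)]); r=r if isinstance(r,Rn) else Rn.from_rotvec(r)
    return p+r.apply(T[:3,3]), r.apply(T[:3,:3]@v)
def wz(px,z,p,r):
    o,v=wray(px,p,r); return o+v*(z-o[2])/v[2]
E
python3 -c "
from h import *
delta([.6595,-.0015,.36])"
```

```text
t 0.1 pos [0.2308 0.5801 0.1983] q [ 1.07  0.05  1.61 -0.    1.48 -0.12] F [-0.3  0.3  0.7] T [-0.02  0.01 -0.03] op 0.0856 g 0.0
lin(tool now) [-0.6133 -0.3822 -0.1612]
```

Request:
{"fn": "jog_arm", "kwargs": {"steps": [{"delta_rot":[0,0,0],"linear":[0,0,-0.045],"grip":0.085},{"delta_rot":[0,0,0],"linear":[0,0,-0.045],"grip":0.085},{"delta_rot":[0,0,0],"linear":[0,0,-0.045],"grip":0.085},{"delta_rot":[0,0,0],"linear":[-0.04,-0.025,0],"grip":0.085},{"delta_rot":[0,0,0],"linear":[-0.04,-0.025,0],"grip":0.085},{"delta_rot":[0,0,0],"linear":[-0.04,-0.025,0],"grip":0.085},{"delta_rot":[0,0,0],"linear":[-0.04,-0.025,0],"grip":0.085},{"delta_rot":[0,0,0],"linear":[-0.04,-0.025,0],"grip":0.085},{"delta_rot":[0,0,0],"linear":[-0.04,-0.025,0],"grip":0.085},{"delta_rot":[0,0,0],"linear":[-0.04,-0.025,0],"grip":0.085}]}}

```text
t: 1.1
tool_pos: [0.4271, 0.3128, 0.3339]
tool_rot: [-0.591, -3.085, 0.0]
contact_force: [0.6, 1.8, 0.3]
opening: 0.0851
grip_force: 0.0
```

Request:
{"fn": "jog_arm", "kwargs": {"steps": [{"delta_rot":[0,0,0],"linear":[-0.04,-0.025,0],"grip":0.085},{"delta_rot":[0,0,0],"linear":[-0.04,-0.025,0],"grip":0.085},{"delta_rot":[0,0,0],"linear":[-0.04,-0.025,0],"grip":0.085},{"delta_rot":[0,0,0],"linear":[-0.04,-0.025,0],"grip":0.085},{"delta_rot":[0,0,0],"linear":[-0.04,-0.025,0],"grip":0.085},{"delta_rot":[0,0,0],"linear":[-0.04,-0.025,0],"grip":0.085},{"delta_rot":[0,0,0],"linear":[-0.04,-0.025,0],"grip":0.085},{"delta_rot":[0,0,0],"linear":[-0.04,-0.025,0],"grip":0.085},{"delta_rot":[0,0,0],"linear":[0,0,0],"grip":0.085},{"delta_rot":[0,0,0],"linear":[0,0,0],"grip":0.085}]}}

```text
t: 2.1
tool_pos: [0.6499, 0.0095, 0.333]
tool_rot: [-0.594, -3.082, -0.0]
contact_force: [0.9, 0.2, 0.4]
opening: 0.0847
grip_force: 0.0
```

```bash
python3 -c "
from h import *
snap('wrist','w1')
delta([.6595,-.0015,.36])"
```

```text
t 2.15 pos [0.6496 0.0105 0.3337] q [-0.1   0.07  1.38  0.    1.7  -1.29] F [0.3 0.6 0.4] T [ 0.    0.03 -0.01] op 0.0854 g 0.0
lin(tool now) [-0.0136 -0.0075 -0.0264]
```

View pics/w1.png

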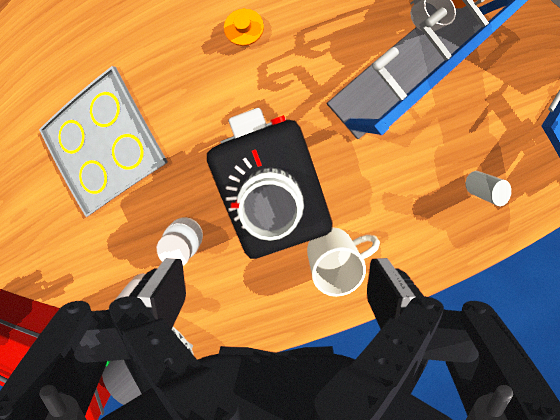

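The throat rim is a circle centred near (270,206), the long red tick is at (256,158), and the ring's red mark is at (236,206), about 5 ticks off the stop.

```bash
python3 - <<'E'
from h import *
z=np.load('pics/w1.npz');p,r=z['p'],z['r']
c=wz((270,206),.228,p,r);print('c',c)
print('rim pts',[wz(q,.228,p,r).round(4) for q in ((237,206),(303,206),(270,173),(270,240))])
m=wz((236,206),.21,p,r);t=wz((256,158),.165,p,r);print('mark',m,'tick',t)
a=lambda q:np.degrees(np.arctan2(*(q-c)[[1,0]]));print(a(m)-a(t))
delta([.6595,-.0015,.177])
E
```

```text
c [0.65645033 0.00157698 0.228     ]
rim pts [array([ 0.6454, -0.0259,  0.228 ]), array([0.6674, 0.029 , 0.228 ]), array([0.6288, 0.0128, 0.228 ]), array([ 0.6866, -0.0107,  0.228 ])]
mark [ 0.64885004 -0.0307184   0.21      ] tick [6.17838243e-01 1.23021867e-04 1.65000000e-01]
74.60067939399485
t 2.15 pos [0.6496 0.0105 0.3337] q [-0.1   0.07  1.38  0.    1.7  -1.29] F [0.3 0.6 0.4] T [ 0.    0.03 -0.01] op 0.0854 g 0.0
lin(tool now) [-0.0138 -0.0075  0.1566]
```

Request:
{"fn": "jog_arm", "kwargs": {"newtons": 40, "steps": [{"delta_rot":[0,0,0],"linear":[-0.0117,-0.0067,0],"grip":0.085},{"delta_rot":[0,0,0],"linear":[0,0,0.04],"grip":0.085},{"delta_rot":[0,0,0],"linear":[0,0,0.04],"grip":0.085},{"delta_rot":[0,0,0],"linear":[0,0,0.03],"grip":0.085},{"delta_rot":[0,0,0],"linear":[0,0,0.03],"grip":0.085},{"delta_rot":[0,0,0],"linear":[0,0,0.016],"grip":0.085},{"delta_rot":[0,0,0],"linear":[0,0,0],"grip":0.085}]}}

```text
t: 2.85
tool_pos: [0.6565, 0.0005, 0.1753]
tool_rot: [-0.589, -3.081, 0.001]
contact_force: [-0.0, 0.5, 0.1]
opening: 0.0847
grip_force: 0.0
```

Request:
{"fn": "jog_arm", "kwargs": {"steps": [{"delta_rot":[0,0,0],"linear":[0,0,0],"grip":0.06},{"delta_rot":[0,0,0],"linear":[0,0,0],"grip":0.05},{"delta_rot":[0,0,0],"linear":[0,0,0],"grip":0.05},{"delta_rot":[0,0,0],"linear":[0,0,0],"grip":0.05},{"delta_rot":[0,0,0],"linear":[0,0,0],"grip":0.05}]}}

```text
t: 3.35
tool_pos: [0.6595, -0.0009, 0.1818]
tool_rot: [0.59, 3.081, -0.002]
contact_force: [-3.0, -1.6, 5.9]
opening: 0.0532
grip_force: 46.0
```

```bash
python3 -c "
from h import *
delta([.6580,-.000,.177])"
```

```text
t 3.35 pos [ 0.6595 -0.0009  0.1818] q [-0.11  0.14  1.55 -0.    1.45 -1.31] F [-3.  -1.6  5.9] T [-0.48  0.45  0.29] op 0.0532 g 46.0
lin(tool now) [0.0018 0.0002 0.0048]
```

```bash
python3 -c "
from h import *
im,d=snap('wrist','w2'); im2,d2=snap('scene','s2'); delta([.658,0,.177])
a=cv2.resize(im2[195:275,255:345],(500,440),interpolation=cv2.INTER_CUBIC)
b=im[60:400,130:430];b=cv2.resize(b,None,fx=440/340,fy=440/340)
cv2.imwrite('pics/c2.png',np.hstack([b[:,:299],a])[:,:,::-1])"
```

```text
t 3.45 pos [ 0.6595 -0.0009  0.1818] q [-0.11  0.14  1.55 -0.    1.45 -1.31] F [-2.3 -0.8  6.1] T [-0.43  0.43  0.31] op 0.0533 g 46.0
lin(tool now) [0.0018 0.0002 0.0047]
```

View pics/c2.png

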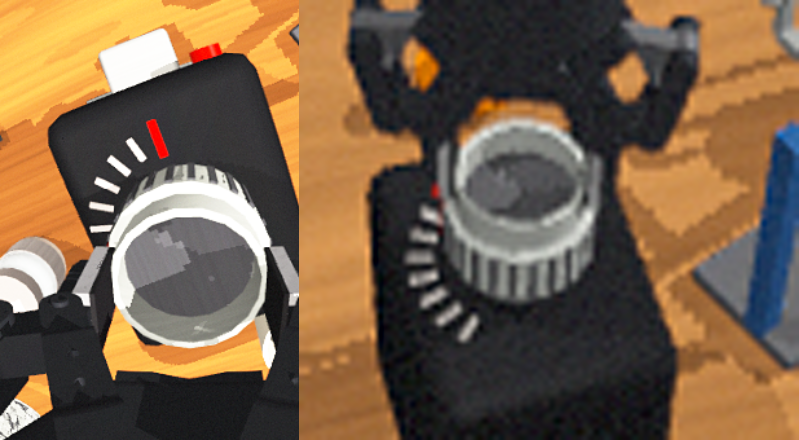

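```bash
python3 - <<'E'
from h import *
z=np.load('pics/w2.npz');d=z['d'];p,r=z['p'],Rn.from_rotvec(z['r'])
T=np.array(ctrl.camera_info('wrist')['T_tool_cam'])
def pt(u,v):
    o,w=wray((u,v),p,r); cz=(r.apply(T[:3,:3]@[0,0,1]))@w
    X=o+w*d[v,u]/cz; return r.inv().apply(X-p).round(4),X.round(4)
s=340/440
for cu,cv in ((105,255),(100,270),(95,285),(88,300),(92,260),(272,255),(276,270),(282,285),(288,290),(290,265)):
    u,v=int(130+cu*s),int(60+cv*s); print(cu,cv,*pt(u,v))
E
```

```text
105 255 [ 0.0106 -0.028  -0.0476] [ 0.6392 -0.0229  0.2293]
100 270 [ 0.0105 -0.0277 -0.0581] [ 0.6393 -0.0227  0.2398]
95 285 [ 0.0105 -0.0273 -0.0683] [ 0.6395 -0.0222  0.25  ]
88 300 [ 0.0084 -0.0284 -0.0732] [ 0.6409 -0.024   0.2549]
92 260 [ 0.0102 -0.0319 -0.0502] [ 0.638  -0.0267  0.2319]
272 255 [ 0.0109  0.0277 -0.0486] [0.6594 0.029  0.2303]
276 270 [ 0.0105  0.0272 -0.0584] [0.6596 0.0284 0.2401]
282 285 [ 0.01    0.027  -0.0676] [0.66   0.0281 0.2493]
288 290 [ 0.0099  0.0283 -0.0707] [0.6605 0.0292 0.2524]
290 265 [ 0.0103  0.0327 -0.0546] [0.6618 0.0334 0.2363]
```

Request:
{"fn": "jog_arm", "kwargs": {"newtons": 25, "steps": [{"delta_rot":[0,0,0],"linear":[0,0,0],"grip":0.085},{"delta_rot":[0,0,0],"linear":[0,0,0],"grip":0.085},{"delta_rot":[0,0,0],"linear":[0,0,0],"grip":0.085},{"delta_rot":[0,0,0],"linear":[0,0,0],"grip":0.085}]}}

```text
t: 3.85
tool_pos: [0.6582, -0.0, 0.1782]
tool_rot: [-0.591, -3.085, -0.0]
contact_force: [-1.0, 0.2, -0.6]
opening: 0.085
grip_force: 0.0
```

```bash
python3 - <<'E'
from h import *
im2,d2=snap('scene','s3'); W=world('scene',d2); p,r=pose()
delta([.6590,-.0003,.172])
# finger points in tool frame
L=r.inv().apply((W-p).reshape(-1,3)).reshape(W.shape)
m=(abs(L[...,0])<.02)&(abs(abs(L[...,1])-.045)<.012)&(L[...,2]>-.08)&(W[...,2]>.17)
m[:195]=0
print(m.sum(),'max tool z',np.sort(L[m][:,2])[-8:].round(4))
a=cv2.resize(im2[195:275,255:345],(540,480),interpolation=cv2.INTER_CUBIC)
cv2.imwrite('pics/c3.png',a[:,:,::-1])
E
```

```text
t 3.9 pos [ 6.582e-01 -1.000e-04  1.782e-01] q [-0.11  0.14  1.55  0.    1.45 -1.31] F [-0.3 -0.1  0. ] T [-0.03 -0.04  0.  ] op 0.0847 g 0.0
lin(tool now) [-0.0008  0.0001  0.0062]
109 max tool z [-0.0493 -0.0484 -0.0477 -0.0459 -0.0337 -0.0335 -0.0323 -0.0321]
```

View pics/c3.png

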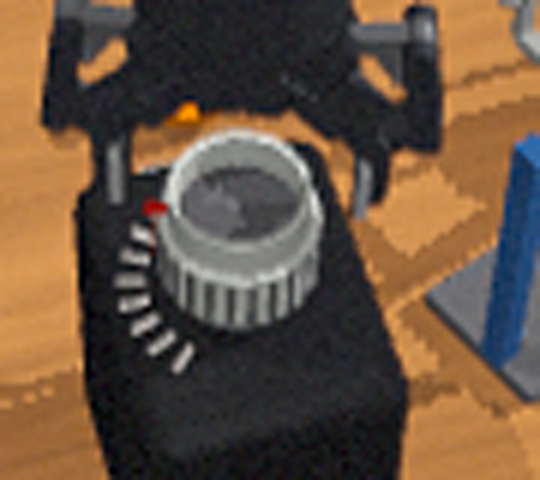

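```bash
python3 - <<'E'
from h import *
p,r=pose();c=ctrl.camera_info('scene');K=np.array(c['camera_matrix'])
for s in (-1,1):
  for z in (0,-.013,-.02,-.03,-.04):
    X=p+r.apply([0,s*.0445,z]);x=K@(c['R']@X+c['t']);x=x[:2]/x[2];print(s,z,((x-[255,195])*6).round())
z=np.load('pics/s3.npz')['d'];W=world('scene',z)
for cu,cv in ((115,195),(115,180),(115,203),(362,200),(362,210)):
    X=W[195+cv//6,255+cu//6];print(cu,cv,r.inv().apply(X-p).round(4),X.round(3))
E
```

```text
-1 0 [125. 253.]
-1 -0.013 [124. 234.]
-1 -0.02 [124. 224.]
-1 -0.03 [123. 209.]
-1 -0.04 [122. 194.]
1 0 [347. 268.]
1 -0.013 [348. 250.]
1 -0.02 [349. 239.]
1 -0.03 [351. 224.]
1 -0.04 [352. 209.]
115 195 [-0.0097 -0.0464 -0.0538] [ 0.65  -0.047  0.232]
115 180 [-0.0092 -0.0462 -0.0608] [ 0.65  -0.046  0.239]
115 203 [-0.0105 -0.0463 -0.0511] [ 0.651 -0.047  0.229]
362 200 [-0.0088  0.047  -0.0595] [0.684 0.04  0.238]
362 210 [-0.0109  0.0474 -0.0548] [0.686 0.04  0.233]
```

```bash
python3 - <<'E'
from h import *
z=np.load('pics/w1.npz');d=z['d'];p,r=z['p'],Rn.from_rotvec(z['r'])
T=np.array(ctrl.camera_info('wrist')['T_tool_cam'])
def pt(u,v):
    o,w=wray((u,v),p,r); cz=(r.apply(T[:3,:3]@[0,0,1]))@w
    X=o+w*d[v,u]/cz; return r.inv().apply(X-p).round(4),X.round(4)
for n,u,v in (('rim',238,206),('rim',270,174),('shoulder',300,140),('table',350,160),('tray',80,160),('padL',178,264),('padL',165,285),('padR',374,264),('padR',390,285),('padRtip',370,262)): print(n,*pt(u,v))
E
```

```text
rim [-0.0139 -0.0356  0.1218] [ 0.6493 -0.0287  0.2112]
rim [ 0.0166 -0.005   0.1225] [0.6323 0.0111 0.2105]
shoulder [0.0449 0.0261 0.1711] [0.6176 0.0505 0.162 ]
table [0.0032 0.1187 0.332 ] [0.6903 0.1211 0.001 ]
tray [ 0.0132 -0.3465  0.3306] [ 0.5082 -0.3071  0.0025]
padL [ 0.0084 -0.0423 -0.051 ] [ 0.6266 -0.0267  0.384 ]
padL [ 0.0081 -0.0425 -0.0694] [ 0.6267 -0.027   0.4024]
padR [ 0.0087  0.0425 -0.0519] [0.6578 0.0521 0.3849]
padR [ 0.0097  0.0428 -0.0725] [0.657  0.0528 0.4056]
padRtip [-0.1759  0.1672  0.3319] [8.746e-01 9.960e-02 6.000e-04]
```

```bash
python3 - <<'E'
from h import *
p0=None
T=np.array(ctrl.camera_info('wrist')['T_tool_cam'])
for f in ('w1','w2'):
    z=np.load(f'pics/{f}.npz');d=z['d'];p,r=z['p'],Rn.from_rotvec(z['r'])
    c=ctrl.camera_info('wrist');K=np.array(c['camera_matrix'])
    v,u=np.mgrid[:420,:560];a=np.stack([u-K[0,2],v-K[1,2]],-1)/K[0,0];th=np.linalg.norm(a,axis=-1)
    ray=np.concatenate([a/th[...,None]*np.sin(th)[...,None],np.cos(th)[...,None]],-1)
    P=(ray/ray[...,2:]*d[...,None])@T[:3,:3].T+T[:3,3]
    print(f,[ (uu,vv,P[vv,uu].round(3).tolist()) for uu,vv in ((280,360),(280,400),(180,330),(160,280),(400,310),(500,400))])
    m=(abs(P[...,2])<.12)&(P[...,2]<-.0)&(d>0)&(abs(P[...,0])<.05)&(abs(P[...,1])<.06)
    h,e=np.histogram(P[m][:,2],bins=np.arange(-.12,.001,.01));print(h)
    if f=='w1':
        for s in(-1,1):
            q=m&(P[...,1]*s>.03); k=np.argsort(P[q][:,2])[-30:];print(P[q][k][::6].round(4))
E
```

```text
w1 [(280, 360, [0.01, 0.001, -0.111]), (280, 400, [0.01, 0.001, -0.124]), (180, 330, [-0.328, -0.19, 0.331]), (160, 280, [0.011, -0.044, -0.07]), (400, 310, [0.005, 0.044, -0.083]), (500, 400, [0.011, 0.052, -0.135])]
[8692 2867 3705 1027 1326 1331 1081  304    0    0    0    0]
[[ 0.0051 -0.0426 -0.0462]
 [-0.0038 -0.0423 -0.0461]
 [-0.0013 -0.0425 -0.0458]
 [-0.0031 -0.0424 -0.0454]
 [-0.0043 -0.0421 -0.045 ]]
[[-0.0026  0.0429 -0.0466]
 [ 0.0024  0.0425 -0.0461]
 [-0.0084  0.0429 -0.0458]
 [ 0.0045  0.0429 -0.0454]
 [ 0.0008  0.0425 -0.045 ]]
w2 [(280, 360, [0.011, 0.001, -0.112]), (280, 400, [0.01, 0.001, -0.125]), (180, 330, [0.017, -0.025, -0.108]), (160, 280, [-0.094, -0.123, 0.118]), (400, 310, [0.006, 0.043, -0.084]), (500, 400, [0.007, 0.056, -0.133])]
[8955 5870 4943 3850 1196 1119 1010 3829 2044 8084  421  307]
```

Wrist depth and the scene camera agree that the real finger tips sit about 32 mm (shut) to 45 mm (open) behind the reported TCP. The first grip therefore landed on the throat. I'll allow for that offset from here on and go 37 mm deeper.

Request:
{"fn": "jog_arm", "kwargs": {"newtons": 30, "steps": [{"delta_rot":[0,0,0],"linear":[-0.001,0,0.02],"grip":0.085},{"delta_rot":[0,0,0],"linear":[0,0,0.017],"grip":0.085},{"delta_rot":[0,0,0],"linear":[0,0,0],"grip":0.085},{"delta_rot":[0,0,0],"linear":[0,0,0],"grip":0.06},{"delta_rot":[0,0,0],"linear":[0,0,0],"grip":0.055},{"delta_rot":[0,0,0],"linear":[0,0,0],"grip":0.055},{"delta_rot":[0,0,0],"linear":[0,0,0],"grip":0.055},{"delta_rot":[0,0,0],"linear":[0,0,0],"grip":0.055}]}}

```text
t: 4.7
tool_pos: [0.6593, -0.0008, 0.1421]
tool_rot: [0.591, 3.085, -0.001]
contact_force: [-1.2, -1.5, 0.8]
opening: 0.0632
grip_force: 36.3
```

```bash
python3 -c "
from h import *
delta([.6590,-.0003,.141])"
```

```text
t 4.7 pos [ 0.6593 -0.0008  0.1421] q [-0.11  0.17  1.58 -0.    1.39 -1.31] F [-1.2 -1.5  0.8] T [-0.26  0.38 -0.  ] op 0.0632 g 36.3
lin(tool now) [0.0005 0.0003 0.0011]
```

The opening is 63 mm, so the ring is held. Now I turn it clockwise.

Request:
{"fn": "jog_arm", "kwargs": {"steps": [{"delta_rot":[0,0,8],"linear":[0,0,0],"grip":0.055},{"delta_rot":[0,0,8],"linear":[0,0,0],"grip":0.055},{"delta_rot":[0,0,8],"linear":[0,0,0],"grip":0.055},{"delta_rot":[0,0,8],"linear":[0,0,0],"grip":0.055},{"delta_rot":[0,0,8],"linear":[0,0,0],"grip":0.055},{"delta_rot":[0,0,8],"linear":[0,0,0],"grip":0.055},{"delta_rot":[0,0,8],"linear":[0,0,0],"grip":0.055},{"delta_rot":[0,0,4],"linear":[0,0,0],"grip":0.055},{"delta_rot":[0,0,0],"linear":[0,0,0],"grip":0.055}]}}

```text
t: 5.6
tool_pos: [0.6594, -0.0007, 0.142]
tool_rot: [2.055, 2.376, 0.0]
contact_force: [-1.4, -1.4, 1.5]
opening: 0.0629
grip_force: 36.5
```

```bash
python3 -c "
from h import *
snap('wrist','w3');delta([.6590,-.0003,.141])
print(cv2.imwrite('pics/c4.png',cv2.imread('pics/w3.png')[60:300,130:430]))"
```

```text
t 5.65 pos [ 0.6594 -0.0007  0.142 ] q [-0.11  0.17  1.58 -0.    1.39 -0.26] F [-0.5 -0.9  1.7] T [-0.22  0.43 -0.08] op 0.0632 g 36.5
lin(tool now) [ 0.0004 -0.0004  0.001 ]
True
```

View pics/c4.png

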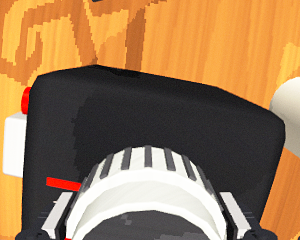

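The long tick is at (62,183) and the ring mark peeks out at (68,238), so roughly 15–20° remain. I'll continue gently to the stop.

Request:
{"fn": "jog_arm", "kwargs": {"steps": [{"delta_rot":[0,0,4],"linear":[0,0,0],"grip":0.055},{"delta_rot":[0,0,4],"linear":[0,0,0],"grip":0.055},{"delta_rot":[0,0,3],"linear":[0,0,0],"grip":0.055},{"delta_rot":[0,0,0],"linear":[0,0,0],"grip":0.055}]}}

```text
t: 6.05
tool_pos: [0.6595, -0.0004, 0.142]
tool_rot: [2.268, 2.173, 0.001]
contact_force: [-1.6, -0.7, 1.8]
opening: 0.063
grip_force: 36.6
```

```bash
python3 -c "
from h import *
delta([.6590,-.0003,.141])"
```

```text
t 6.05 pos [ 6.595e-01 -4.000e-04  1.420e-01] q [-0.11  0.17  1.58 -0.    1.39 -0.07] F [-1.6 -0.7  1.8] T [-0.13  0.3   0.98] op 0.063 g 36.6
lin(tool now) [ 0.0001 -0.0005  0.001 ]
```

Request:
{"fn": "jog_arm", "kwargs": {"steps": [{"delta_rot":[0,0,2],"linear":[0,0,0],"grip":0.055},{"delta_rot":[0,0,2],"linear":[0,0,0],"grip":0.055},{"delta_rot":[0,0,0],"linear":[0,0,0],"grip":0.055}]}}

```text
t: 6.35
tool_pos: [0.6596, 0.0, 0.142]
tool_rot: [2.343, 2.092, 0.002]
contact_force: [-0.6, 0.4, 2.7]
opening: 0.0632
grip_force: 36.7
```

```bash
python3 -c "
from h import *
delta([.6590,-.0003,.141])"
```

```text
t 6.35 pos [0.6596 0.     0.142 ] q [-0.11  0.17  1.58  0.    1.39 -0.  ] F [-0.6  0.4  2.7] T [0.07 0.21 1.21] op 0.0632 g 36.7
lin(tool now) [-0.0004 -0.0006  0.001 ]
```

Torque jumped to about 1 N m, so the ring is at the stop. Now I back off 45° and verify by camera.

Request:
{"fn": "jog_arm", "kwargs": {"steps": [{"delta_rot":[0,0,-8],"linear":[0,0,0],"grip":0.055},{"delta_rot":[0,0,-8],"linear":[0,0,0],"grip":0.055},{"delta_rot":[0,0,-8],"linear":[0,0,0],"grip":0.055},{"delta_rot":[0,0,-8],"linear":[0,0,0],"grip":0.055},{"delta_rot":[0,0,-8],"linear":[0,0,0],"grip":0.055},{"delta_rot":[0,0,-6],"linear":[0,0,0],"grip":0.055},{"delta_rot":[0,0,0],"linear":[0,0,0],"grip":0.055},{"delta_rot":[0,0,0],"linear":[0,0,0],"grip":0.055},{"delta_rot":[0,0,0],"linear":[0,0,0],"grip":0.055}]}}

```text
t: 7.25
tool_pos: [0.6589, -0.0001, 0.1419]
tool_rot: [-1.348, -2.837, -0.001]
contact_force: [-5.8, 1.5, 4.8]
opening: 0.0633
grip_force: 36.9
```

Request:
{"fn": "jog_arm", "kwargs": {"steps": [{"delta_rot":[0,0,0],"linear":[0,0,0],"grip":0.085},{"delta_rot":[0,0,0],"linear":[0,0,0],"grip":0.085},{"delta_rot":[0,0,0],"linear":[0,0,0],"grip":0.085},{"delta_rot":[0,0,0],"linear":[0,0,-0.04],"grip":0.085},{"delta_rot":[0,0,0],"linear":[0,0,-0.04],"grip":0.085},{"delta_rot":[0,0,0],"linear":[0,0,-0.04],"grip":0.085},{"delta_rot":[0,0,0],"linear":[0,0,-0.04],"grip":0.085},{"delta_rot":[0,0,0],"linear":[0,0,0],"grip":0.085}]}}

```text
t: 8.05
tool_pos: [0.6624, -0.0009, 0.3103]
tool_rot: [1.34, 2.827, 0.007]
contact_force: [-0.2, -0.7, 0.3]
opening: 0.085
grip_force: 0.0
```

```bash
python3 -c "
from h import *
im,d=snap('wrist','w4');delta([.6590,-.0003,.141])
cv2.imwrite('pics/c5.png',cv2.resize(im[100:300,150:410],None,fx=3,fy=3,interpolation=cv2.INTER_CUBIC)[:,:,::-1])"
```

```text
t 8.1 pos [ 0.6612 -0.0008  0.3064] q [-0.11  0.09  1.4   0.    1.65 -0.8 ] F [ 0.1 -1.2  0.2] T [ 0.    0.01 -0.05] op 0.0854 g 0.0
lin(tool now) [ 0.0029 -0.0024  0.1654]
```

View pics/c5.png

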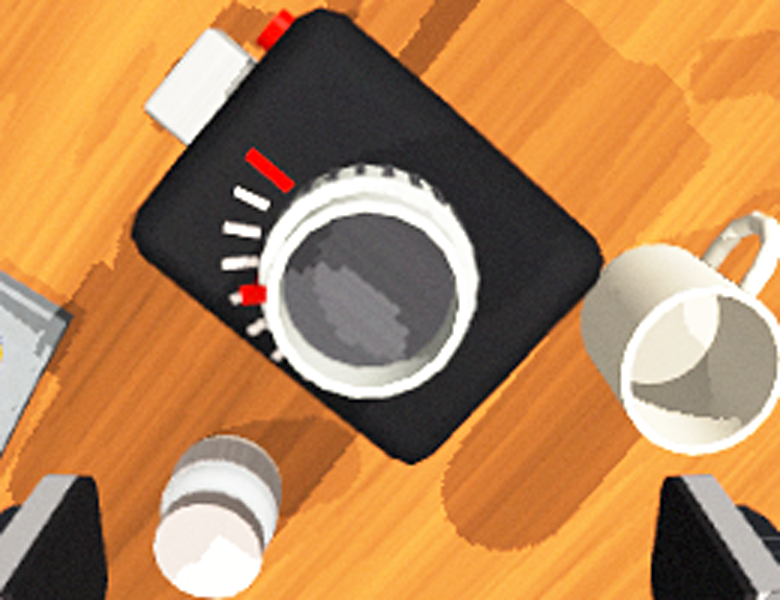

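```bash
python3 - <<'E'
from h import *
z=np.load('pics/w4.npz');p,r=z['p'],z['r']
im=z['im'];f=lambda x,y:(150+x/3,100+y/3)
c=.5*(wz(f(283,300),.228,p,r)+wz(f(460,290),.228,p,r))
c2=.5*(wz(f(368,212),.228,p,r)+wz(f(365,367),.228,p,r));print('bore c',c,c2)
for C in (np.array([.6594,-.0005,0]),np.array([c[0],c2[1],0]), (c+c2)/2):
  a=lambda q:np.degrees(np.arctan2(*(q-C)[[1,0]]))
  print([round(a(q),1) for q in (wz(f(252,295),.21,p,r),wz(f(252,295),.204,p,r),wz(f(270,170),.165,p,r),wz(f(252,198),.165,p,r),wz(f(241,230),.165,p,r),wz(f(240,262),.165,p,r),wz(f(234,299),.165,p,r))])
E
```

```text
bore c [0.66027211 0.0013673  0.228     ] [0.65854653 0.00135035 0.228     ]
[np.float64(-134.3), np.float64(-131.8), np.float64(178.3), np.float64(-166.1), np.float64(-150.2), np.float64(-135.2), np.float64(-120.0)]
[np.float64(-133.2), np.float64(-130.9), np.float64(-179.1), np.float64(-164.0), np.float64(-148.7), np.float64(-134.3), np.float64(-119.8)]
[np.float64(-132.2), np.float64(-129.8), np.float64(-179.1), np.float64(-163.6), np.float64(-148.1), np.float64(-133.5), np.float64(-118.9)]
```

The ring mark is at 46°, right on the third tick. Next is the cover.

Request:
{"fn": "jog_arm", "kwargs": {"steps": [{"delta_rot":[0,0,0],"linear":[0.036,-0.03,-0.01],"grip":0.085},{"delta_rot":[0,0,0],"linear":[0.036,-0.03,0],"grip":0.085},{"delta_rot":[0,0,0],"linear":[0.036,-0.03,0],"grip":0.07},{"delta_rot":[0,0,0],"linear":[0.035,-0.03,0.02],"grip":0.06},{"delta_rot":[0,0,0],"linear":[0.034,-0.0275,0.03],"grip":0.06},{"delta_rot":[0,0,0],"linear":[0,0,0.03],"grip":0.06},{"delta_rot":[0,0,0],"linear":[0,0,0.03],"grip":0.06},{"delta_rot":[0,0,0],"linear":[0,0,0],"grip":0.06}]}}

```text
t: 8.9
tool_pos: [0.4317, 0.0428, 0.1967]
tool_rot: [-1.341, -2.83, 0.006]
contact_force: [0.3, 0.7, -1.1]
opening: 0.0599
grip_force: 0.0
```

```bash
cat >> h.py <<'E'
def wcloud(z):
    T=np.array(ctrl.camera_info('wrist')['T_tool_cam']);K=np.array(ctrl.camera_info('wrist')['camera_matrix'])
    v,u=np.mgrid[:420,:560];a=np.stack([u-K[0,2],v-K[1,2]],-1)/K[0,0];th=np.linalg.norm(a,axis=-1)+1e-9
    ray=np.concatenate([a/th[...,None]*np.sin(th)[...,None],np.cos(th)[...,None]],-1)
    P=(ray/ray[...,2:]*z['d'][...,None])@T[:3,:3].T+T[:3,3]
    return P, Rn.from_rotvec(z['r']).apply(P.reshape(-1,3)).reshape(P.shape)+z['p']
E
python3 - <<'E'
from h import *
im,d=snap('wrist','w5');z=np.load('pics/w5.npz');P,W=wcloud(z)
hsv=cv2.cvtColor(im,cv2.COLOR_RGB2HSV)
m=(hsv[...,1]>200)&(hsv[...,2]>150)&(hsv[...,0]>8)&(hsv[...,0]<20)&(np.linalg.norm(W[...,:2]-[.435,.043],axis=-1)<.07)
for n,lo,hi in(('flange',.015,.025),('knobtop',.042,.052)):
    q=m&(W[...,2]>lo)&(W[...,2]<hi);c=cv2.minEnclosingCircle(W[q][:,:2].astype(np.float32));print(n,q.sum(),np.round(c[0],4),round(c[1],4),np.median(W[q][:,2]))
q=(P[...,2]<-.02)&(P[...,2]>-.07)&(d>0)&(abs(P[...,0])<.02);print('tip',np.sort(P[q][:,2])[-20:][::6].round(4))
delta([.435,.043,.07])
E
```

```text
flange 650 [0.4352 0.043 ] 0.03 0.019955550752880927
knobtop 28 [0.4351 0.0432] 0.0116 0.04518882691912418
tip [-0.0378 -0.0375 -0.0371 -0.0364]
t 8.95 pos [0.4335 0.0426 0.1998] q [-0.07 -0.42  2.03  0.    1.54 -0.76] F [ 0.8 -1.   0.7] T [-0.02 -0.02  0.02] op 0.0602 g 0.0
lin(tool now) [-0.0012  0.002   0.1298]
```

Request:
{"fn": "jog_arm", "kwargs": {"newtons": 40, "steps": [{"delta_rot":[0,0,0],"linear":[-0.0012,0.002,0.04],"grip":0.06},{"delta_rot":[0,0,0],"linear":[0,0,0.04],"grip":0.06},{"delta_rot":[0,0,0],"linear":[0,0,0.04],"grip":0.06},{"delta_rot":[0,0,0],"linear":[0,0,0.023],"grip":0.06},{"delta_rot":[0,0,0],"linear":[0,0,0],"grip":0.06},{"delta_rot":[0,0,0],"linear":[0,0,0],"grip":0.015},{"delta_rot":[0,0,0],"linear":[0,0,0],"grip":0.015},{"delta_rot":[0,0,0],"linear":[0,0,0],"grip":0.015},{"delta_rot":[0,0,0],"linear":[0,0,0],"grip":0.015},{"delta_rot":[0,0,0],"linear":[0,0,0],"grip":0.015}]}}

```text
t: 9.95
tool_pos: [0.4386, 0.0428, 0.0611]
tool_rot: [1.344, 2.838, 0.001]
contact_force: [-0.1, 0.5, 0.3]
opening: 0.0146
grip_force: 0.0
```

```bash
python3 -c "
from h import *
delta([.6592,-.0005,.310])"
```

```text
t 9.95 pos [0.4386 0.0428 0.0611] q [-0.07 -0.28  2.16 -0.    1.26 -0.76] F [-0.1  0.5  0.3] T [0.01 0.   0.01] op 0.0146 g 0.0
lin(tool now) [-0.1735  0.1436 -0.2485]
```

The gripper closed on nothing. I'll take a look.

```bash
python3 - <<'E'
from h import *
im,d=snap('wrist','w6');z=np.load('pics/w6.npz');P,W=wcloud(z)
hsv=cv2.cvtColor(im,cv2.COLOR_RGB2HSV)
m=(hsv[...,1]>200)&(hsv[...,2]>150)&(hsv[...,0]>8)&(hsv[...,0]<20)&(W[...,2]>.012)&(W[...,2]<.06)
print(m.sum(),W[m].mean(0))
t,dt=snap('top','t6')
cv2.imwrite('pics/c6.png',np.hstack([im[:, 80:480],cv2.resize(t[200:340,200:332],(396,420))])[:,:,::-1])
E
```

```text
1826 [0.43506417 0.04562297 0.0237521 ]
```

View pics/c6.png

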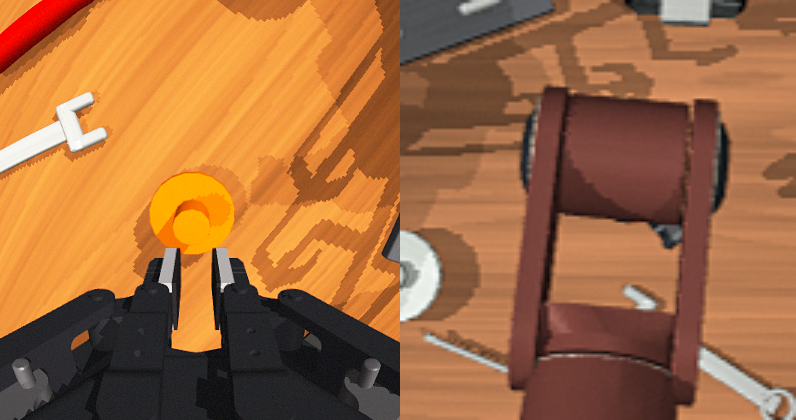

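```bash
python3 - <<'E'
from h import *
z=np.load('pics/w6.npz');P,W=wcloud(z);d=z['d']
q=(P[...,2]<.0)&(P[...,2]>-.08)&(d>0)&(abs(P[...,0])<.02)&(abs(P[...,1])<.02);k=np.sort(P[q][:,2])[-60:];print('tip',k[::10].round(4))
for u,v in ((251,252),(303,252),(255,300),(272,222),(230,200)): print(P[v,u].round(4),W[v,u].round(4))
hsv=cv2.cvtColor(z['im'],cv2.COLOR_RGB2HSV)
m=(hsv[...,1]>200)&(hsv[...,2]>150)&(hsv[...,0]>8)&(hsv[...,0]<20)
for lo,hi in((.015,.025),(.042,.052)):
    q=m&(W[...,2]>lo)&(W[...,2]<hi);c=cv2.minEnclosingCircle(W[q][:,:2].astype(np.float32));print(q.sum(),np.round(c[0],4),round(c[1],4))
delta([.435,.043,.06])
E
```

```text
tip [-0.0371 -0.0365 -0.0363 -0.0354 -0.033  -0.0323]
[ 0.0105 -0.0106 -0.0411] [0.4236 0.0442 0.1022]
[ 0.0105  0.0127 -0.0411] [0.4417 0.0589 0.1023]
[ 0.003  -0.0074 -0.0694] [0.4308 0.0404 0.1306]
[ 0.0061 -0.0018  0.0146] [0.4334 0.0464 0.0465]
[ 0.008  -0.0339  0.0615] [ 4.074e-01  2.740e-02 -4.000e-04]
1419 [0.3465 0.0461] 0.1183
163 [0.4346 0.0431] 0.0121
t 10.05 pos [0.4381 0.0428 0.0606] q [-0.07 -0.28  2.16 -0.    1.26 -0.76] F [0.4 1.1 0.1] T [-0.01 -0.02  0.  ] op 0.0151 g 0.0
lin(tool now) [ 0.0021 -0.0023  0.0006]
```

I had the tip offset sign wrong here: the tips are still 70 mm too high. Open, descend and close.

Request:
{"fn": "jog_arm", "kwargs": {"newtons": 40, "steps": [{"delta_rot":[0,0,0],"linear":[0.0021,-0.0023,0],"grip":0.06},{"delta_rot":[0,0,0],"linear":[0,0,0],"grip":0.06},{"delta_rot":[0,0,0],"linear":[0,0,0],"grip":0.06},{"delta_rot":[0,0,0],"linear":[0,0,0.025],"grip":0.06},{"delta_rot":[0,0,0],"linear":[0,0,0.025],"grip":0.06},{"delta_rot":[0,0,0],"linear":[0,0,0.02],"grip":0.06},{"delta_rot":[0,0,0],"linear":[0,0,0],"grip":0.06},{"delta_rot":[0,0,0],"linear":[0,0,0],"grip":0.06}]}}

```text
t: 10.85
tool_pos: [0.4348, 0.043, -0.0097]
tool_rot: [-1.345, -2.839, 0.0]
contact_force: [0.0, 0.1, -0.0]
opening: 0.0601
grip_force: 0.0
```

```bash
python3 -c "
from h import *
delta([.4348,.0431,-.010])"
```

```text
t 10.85 pos [ 0.4348  0.043  -0.0097] q [-0.07 -0.17  2.2  -0.    1.11 -0.76] F [ 0.   0.1 -0. ] T [-0.01 -0.02  0.03] op 0.0601 g 0.0
lin(tool now) [0.0001 0.0001 0.0003]
```

Request:
{"fn": "jog_arm", "kwargs": {"newtons": 40, "steps": [{"delta_rot":[0,0,0],"linear":[0,0,0],"grip":0.015},{"delta_rot":[0,0,0],"linear":[0,0,0],"grip":0.015},{"delta_rot":[0,0,0],"linear":[0,0,0],"grip":0.015},{"delta_rot":[0,0,0],"linear":[0,0,0],"grip":0.015},{"delta_rot":[0,0,0],"linear":[0,0,0],"grip":0.015}]}}

```text
t: 11.35
tool_pos: [0.4362, 0.0429, -0.0083]
tool_rot: [1.344, 2.837, 0.001]
contact_force: [-0.9, 0.0, 6.6]
opening: 0.0229
grip_force: 39.6
```

```bash
python3 -c "
from h import *
delta([.6592,-.0005,.310])"
```

```text
t 11.35 pos [ 0.4362  0.0429 -0.0083] q [-0.07 -0.17  2.2  -0.    1.11 -0.76] F [-0.9  0.   6.6] T [ 0.02  0.11 -0.02] op 0.0229 g 39.6
lin(tool now) [-0.1754  0.1457 -0.3178]
```

The knob is held at 22.9 mm. Now lift and travel to above the throat.

Request:
{"fn": "jog_arm", "kwargs": {"steps": [{"delta_rot":[0,0,0],"linear":[0,0,-0.03],"grip":0.015},{"delta_rot":[0,0,0],"linear":[0,0,-0.04],"grip":0.015},{"delta_rot":[0,0,0],"linear":[0,0,-0.045],"grip":0.015},{"delta_rot":[0,0,0],"linear":[0,0,-0.045],"grip":0.015},{"delta_rot":[0,0,0],"linear":[0,0,-0.045],"grip":0.015},{"delta_rot":[0,0,0],"linear":[0,0,-0.045],"grip":0.015},{"delta_rot":[0,0,0],"linear":[0,0,-0.035],"grip":0.015},{"delta_rot":[0,0,0],"linear":[-0.03,0.025,0],"grip":0.015},{"delta_rot":[0,0,0],"linear":[-0.03,0.025,0],"grip":0.015},{"delta_rot":[0,0,0],"linear":[-0.03,0.025,0],"grip":0.015}]}}

```text
t: 12.35
tool_pos: [0.551, 0.0206, 0.2753]
tool_rot: [1.345, 2.839, 0.0]
contact_force: [-0.8, 0.4, -1.9]
opening: 0.0225
grip_force: 39.6
```

Request:
{"fn": "jog_arm", "kwargs": {"steps": [{"delta_rot":[0,0,0],"linear":[-0.03,0.025,0],"grip":0.015},{"delta_rot":[0,0,0],"linear":[-0.03,0.025,0],"grip":0.015},{"delta_rot":[0,0,0],"linear":[-0.025,0.02,0],"grip":0.015},{"delta_rot":[0,0,0],"linear":[0,0,0],"grip":0.015},{"delta_rot":[0,0,0],"linear":[0,0,0],"grip":0.015},{"delta_rot":[0,0,0],"linear":[0,0,0],"grip":0.015}]}}

```text
t: 12.95
tool_pos: [0.657, -0.0003, 0.275]
tool_rot: [-1.344, -2.838, 0.0]
contact_force: [-0.5, 0.8, -1.7]
opening: 0.0228
grip_force: 39.7
```

```bash
python3 -c "
from h import *
delta([.6598,-.0012,.235])"
```

```text
t 12.95 pos [ 6.57e-01 -3.00e-04  2.75e-01] q [-0.11  0.09  1.44  0.    1.6  -0.8 ] F [-0.5  0.8 -1.7] T [ 0.    0.02 -0.01] op 0.0228 g 39.7
lin(tool now) [-0.0025  0.0016  0.04  ]
```

Request:
{"fn": "jog_arm", "kwargs": {"steps": [{"delta_rot":[0,0,0],"linear":[-0.0025,0.0016,0],"grip":0.015},{"delta_rot":[0,0,0],"linear":[0,0,0.02],"grip":0.015},{"delta_rot":[0,0,0],"linear":[0,0,0.02],"grip":0.015},{"delta_rot":[0,0,0],"linear":[0,0,0.01],"grip":0.015},{"delta_rot":[0,0,0],"linear":[0,0,0.01],"grip":0.015},{"delta_rot":[0,0,0],"linear":[0,0,0.005],"grip":0.015},{"delta_rot":[0,0,0],"linear":[0,0,0],"grip":0.015}]}}

```text
t: 13.65
tool_pos: [0.6604, -0.0015, 0.2098]
tool_rot: [-1.345, -2.838, 0.0]
contact_force: [-0.7, 0.5, -1.0]
opening: 0.0225
grip_force: 39.7
```

```bash
python3 -c "
from h import *
delta([.6598,-.0012,.2077])"
```

```text
t 13.65 pos [ 0.6604 -0.0015  0.2098] q [-0.11  0.13  1.51 -0.    1.5  -0.8 ] F [-0.7  0.5 -1. ] T [-0.04 -0.01  0.01] op 0.0225 g 39.7
lin(tool now) [ 0.0006 -0.0003  0.0021]
```

The plug is in the throat. I'll lower the last 2 mm, release and back away.

Request:
{"fn": "jog_arm", "kwargs": {"steps": [{"delta_rot":[0,0,0],"linear":[0,0,0.002],"grip":0.015},{"delta_rot":[0,0,0],"linear":[0,0,0],"grip":0.015},{"delta_rot":[0,0,0],"linear":[0,0,0],"grip":0.06},{"delta_rot":[0,0,0],"linear":[0,0,0],"grip":0.06},{"delta_rot":[0,0,0],"linear":[0,0,0],"grip":0.06},{"delta_rot":[0,0,0],"linear":[0,0,-0.03],"grip":0.06},{"delta_rot":[0,0,0],"linear":[0,0,-0.04],"grip":0.06},{"delta_rot":[0,0,0],"linear":[0,0,-0.04],"grip":0.06},{"delta_rot":[0,0,0],"linear":[0,0,0],"grip":0.06}]}}

```text
t: 14.55
tool_pos: [0.6635, -0.0018, 0.3275]
tool_rot: [1.339, 2.827, 0.007]
contact_force: [0.5, 0.1, 1.2]
opening: 0.06
grip_force: 0.0
```

```bash
python3 - <<'E'
from h import *
im,d=snap('wrist','w7');z=np.load('pics/w7.npz');P,W=wcloud(z)
hsv=cv2.cvtColor(im,cv2.COLOR_RGB2HSV)
m=(hsv[...,1]>200)&(hsv[...,2]>130)&(hsv[...,0]>6)&(hsv[...,0]<20)
for n,lo,hi in(('flange',.230,.242),('knobtop',.255,.268)):
    q=m&(W[...,2]>lo)&(W[...,2]<hi)&(np.linalg.norm(W[...,:2]-[.659,0],axis=-1)<.05);c=cv2.minEnclosingCircle(W[q][:,:2].astype(np.float32));print(n,q.sum(),np.round(c[0],4),round(c[1],4),np.median(W[q][:,2]))
    A=W[q];k=np.linalg.lstsq(np.c_[A[:,:2]-A[:,:2].mean(0),np.ones(len(A))],A[:,2],rcond=None)[0];print('slope',k.round(3))
# plan: stand frame
import math
delta([.66,0,.3])
T,dt=snap('top','t7')
E
```

```text
flange 900 [ 0.6608 -0.0008] 0.0298 0.23599712667465744
slope [ 0.016 -0.002  0.236]
knobtop 87 [ 6.602e-01 -2.000e-04] 0.0119 0.25982958573154047
slope [ 0.06 -0.14  0.26]
t 14.6 pos [ 0.6625 -0.0017  0.3239] q [-0.11  0.09  1.37  0.    1.67 -0.8 ] F [-1.1 -0.7 -0. ] T [-0.01  0.04  0.06] op 0.0597 g 0.0
lin(tool now) [ 0.0031 -0.001   0.0238]
```

The cover is seated: flange top at 0.236, level and centred. For the cups I'll use a 45° grasp from the stand's -x side, so raise and yaw first.

Request:
{"fn": "jog_arm", "kwargs": {"steps": [{"delta_rot":[0,0,0],"linear":[0,0,-0.04],"grip":0.06},{"delta_rot":[0,0,8.5],"linear":[0,0,0],"grip":0.06},{"delta_rot":[0,0,8.5],"linear":[0,0,0],"grip":0.06},{"delta_rot":[0,0,8.5],"linear":[0,0,0],"grip":0.06},{"delta_rot":[0,0,8.5],"linear":[0,0,0],"grip":0.06},{"delta_rot":[0,0,8.5],"linear":[0,0,0],"grip":0.06},{"delta_rot":[0,0,8.5],"linear":[0,0,0],"grip":0.06},{"delta_rot":[0,0,8.5],"linear":[0,0,0],"grip":0.06},{"delta_rot":[0,0,8.5],"linear":[0,0,0],"grip":0.06},{"delta_rot":[0,0,8.5],"linear":[0,0,0],"grip":0.06}]}}

```text
t: 15.65
tool_pos: [0.6601, -0.0015, 0.3557]
tool_rot: [-2.816, -1.387, 0.005]
contact_force: [-0.4, -0.1, -0.0]
opening: 0.0601
grip_force: 0.0
```

Request:
{"fn": "jog_arm", "kwargs": {"steps": [{"delta_rot":[0,0,8.5],"linear":[0,0,0],"grip":0.05},{"delta_rot":[0,0,8.5],"linear":[0,0,0],"grip":0.04},{"delta_rot":[0,0,8.5],"linear":[0,0,0],"grip":0.04},{"delta_rot":[0,0,6],"linear":[0,0,0],"grip":0.04},{"delta_rot":[0,0,0],"linear":[0,0,0],"grip":0.04},{"delta_rot":[0,0,0],"linear":[0,0,0],"grip":0.04}]}}

```text
t: 16.25
tool_pos: [0.6603, -0.0015, 0.3566]
tool_rot: [-3.086, -0.584, 0.004]
contact_force: [-0.2, -0.1, -0.4]
opening: 0.0399
grip_force: 0.0
```

```bash
cat >> h.py <<'E'
def cupR(psi,tilt=45):
    a,t=np.radians(psi),np.radians(tilt);h=np.array([np.cos(a),np.sin(a),0])
    return toolR(h*np.cos(t)-[0,0,np.sin(t)],[np.sin(a),-np.cos(a),0])
E
python3 -c "
from h import *
delta([.452,.285,.36],cupR(21,90))"
```

```text
t 16.25 pos [ 0.6603 -0.0015  0.3566] q [-0.11  0.09  1.31 -0.    1.74  1.08] F [-0.2 -0.1 -0.4] T [-0.02 -0.02  0.01] op 0.0399 g 0.0
lin(tool now) [-0.0893 -0.3428 -0.0029]
rot(tool,deg) [-0.06  0.12  0.42] lin after rot [-0.0918 -0.3421 -0.0034]
```

Request:
{"fn": "jog_arm", "kwargs": {"steps": [{"delta_rot":[0,0,0],"linear":[-0.01,-0.038,0],"grip":0.04},{"delta_rot":[0,0,0],"linear":[-0.01,-0.038,0],"grip":0.04},{"delta_rot":[0,0,0],"linear":[-0.01,-0.038,0],"grip":0.04},{"delta_rot":[0,0,0],"linear":[-0.01,-0.038,0],"grip":0.04},{"delta_rot":[0,0,0],"linear":[-0.01,-0.038,0],"grip":0.04},{"delta_rot":[0,0,0],"linear":[-0.01,-0.038,0],"grip":0.04},{"delta_rot":[0,0,0],"linear":[-0.01,-0.038,0],"grip":0.04},{"delta_rot":[0,0,0],"linear":[-0.01,-0.038,0],"grip":0.04},{"delta_rot":[0,0,0],"linear":[-0.01,-0.038,0],"grip":0.04},{"delta_rot":[0,7.5,0],"linear":[0,0,0],"grip":0.04}]}}

```text
t: 17.25
tool_pos: [0.4521, 0.2878, 0.3561]
tool_rot: [-3.055, -0.584, -0.198]
contact_force: [0.2, -1.1, -0.0]
opening: 0.04
grip_force: 0.0
```

Request:
{"fn": "jog_arm", "kwargs": {"steps": [{"delta_rot":[0,7.5,0],"linear":[0,0,0],"grip":0.04},{"delta_rot":[0,7.5,0],"linear":[0,0,0],"grip":0.04},{"delta_rot":[0,7.5,0],"linear":[0,0,0],"grip":0.04},{"delta_rot":[0,7.5,0],"linear":[0,0,0],"grip":0.04},{"delta_rot":[0,7.5,0],"linear":[0,0,0],"grip":0.04},{"delta_rot":[0,0,0],"linear":[0,0,0],"grip":0.04},{"delta_rot":[0,0,0],"linear":[0,0,0],"grip":0.04}]}}

```text
t: 17.95
tool_pos: [0.4523, 0.2843, 0.3579]
tool_rot: [-2.732, -0.515, -1.129]
contact_force: [-0.3, -0.0, 0.4]
opening: 0.04
grip_force: 0.0
```

```bash
python3 -c "
from h import *
delta([.452,.285,.204],cupR(21));snap('wrist','w8')"
```

```text
t 17.95 pos [0.4523 0.2843 0.3579] q [ 0.46 -0.79  2.14 -0.07  1.01  1.67] F [-0.3 -0.   0.4] T [-0.16  0.24  0.01] op 0.04 g 0.0
lin(tool now) [-0.1086 -0.0008  0.109 ]
rot(tool,deg) [-0.22  0.09  0.27] lin after rot [-0.1088 -0.0007  0.1088]
```

View pics/w8.png

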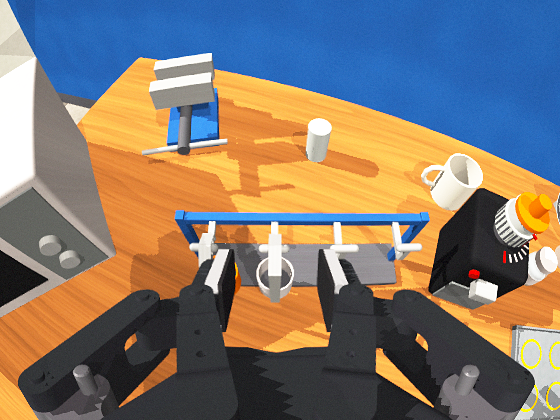

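The stand is square to the gripper. White's roof and handle are at (275,245), centred between the fingers, and orange's is at (207,250), partly behind the left finger. I'll measure from depth.

```bash
python3 - <<'E'
from h import *
z=np.load('pics/w8.npz');P,W=wcloud(z)
a=np.radians(21);ex=np.array([np.cos(a),np.sin(a)]);ey=np.array([-np.sin(a),np.cos(a)]);o=np.array([.523,.270])
S=np.stack([(W[...,:2]-o)@ex,(W[...,:2]-o)@ey,W[...,2]],-1)
m=(S[...,2]>.172)&(S[...,2]<.21)&(abs(S[...,0])<.06)&(abs(S[...,1])<.16)&(P[...,2]>.02)
h=(z['im'].max(-1).astype(int))
for lo in (-.13,-.05,.03,.105):
    q=m&(S[...,1]>lo)&(S[...,1]<lo+.03);
    if q.sum():print('y',lo,q.sum(),np.median(S[q],0).round(4),S[q].min(0).round(4),S[q].max(0).round(4))
bm=(S[...,2]>.155)&(S[...,2]<.18)&(abs(S[...,0]-.055)<.02)&(abs(S[...,1])<.16)&(z['im'][...,2]>120)&(z['im'][...,0]<90)
k=np.polyfit(S[bm][:,1],S[bm][:,0],1);print('beam fit',bm.sum(),k, S[bm].min(0),S[bm].max(0))
print('column u=275')
for v in range(222,300,4): print(v,S[v,275].round(4))
for v in (246,): 
  for u in range(262,290,2): print(u,S[v,u].round(4))
E
```

```text
y -0.13 217 [-0.0003 -0.1157  0.1961] [-0.0041 -0.1298  0.1724] [ 0.0058 -0.1019  0.1989]
y -0.05 215 [-0.0007 -0.0368  0.1961] [-0.0041 -0.0499  0.1739] [ 0.0046 -0.0223  0.1991]
y 0.03 680 [-0.0048  0.0407  0.1948] [-0.0278  0.0306  0.1723] [0.0211 0.0585 0.2028]
y 0.105 485 [-1.000e-04  1.184e-01  1.963e-01] [-0.0206  0.1051  0.1765] [0.0218 0.135  0.2027]
beam fit 2380 [0.00225305 0.05451919] [ 0.04906995 -0.1599959   0.15504223] [0.06228998 0.15989237 0.1702326 ]
column u=275
222 [0.0495 0.0398 0.1633]
226 [0.0445 0.0398 0.162 ]
230 [0.0381 0.0397 0.1639]
234 [0.0204 0.0396 0.1908]
238 [0.0132 0.0395 0.1957]
242 [0.0069 0.0395 0.199 ]
246 [0.001  0.0394 0.2017]
250 [-0.0028  0.0394  0.1993]
254 [-0.0066  0.0394  0.197 ]
258 [-0.0103  0.0394  0.1945]
262 [-0.0146  0.0394  0.1933]
266 [-0.0188  0.0393  0.1919]
270 [-0.022   0.0393  0.1875]
274 [-0.0264  0.0393  0.1867]
278 [-0.0269  0.0393  0.1729]
282 [-0.0275  0.0393  0.1584]
286 [-0.0278  0.0394  0.1414]
290 [-0.0277  0.0394  0.1216]
294 [-0.0273  0.0395  0.0982]
298 [-0.0274  0.0395  0.0747]
262 [0.0026 0.0538 0.1975]
264 [0.0025 0.0516 0.1978]
266 [0.0028 0.0494 0.1971]
268 [0.0013 0.0471 0.2009]
270 [0.0012 0.0449 0.2011]
272 [0.0011 0.0427 0.2013]
274 [0.0008 0.0405 0.2023]
276 [0.0019 0.0383 0.1995]
278 [0.0017 0.0361 0.1999]
280 [0.001  0.034  0.2018]
282 [0.0028 0.0317 0.1973]
284 [0.0031 0.0295 0.1967]
286 [0.0028 0.0273 0.1975]
288 [0.0788 0.0179 0.0128]
```

```bash
cat >> h.py <<'E'
A=np.radians(21);EX=np.array([np.cos(A),np.sin(A),0]);EY=np.array([-np.sin(A),np.cos(A),0]);O=np.array([.523,.270,0])
E
python3 -c "
from h import *
R=cupR(21);zd=R.apply([0,0,1])
for y in (.0405,.1195):
    G=O-.026*EX+y*EY+[0,0,.150]; T=G+.044*zd; print(T); delta(T-.11*zd,R); delta(T,R)"
```

```text
[0.51325921 0.30964223 0.1188873 ]
t 18.0 pos [0.4531 0.2845 0.3598] q [ 0.46 -0.79  2.14 -0.07  1.01  1.67] F [0.6 0.1 0.7] T [-0.14  0.31 -0.01] op 0.0401 g 0.0
lin(tool now) [-0.1243 -0.002   0.1064]
rot(tool,deg) [-0.21 -0.02  0.24] lin after rot [-0.1242 -0.0019  0.1064]
t 18.0 pos [0.4531 0.2845 0.3598] q [ 0.46 -0.79  2.14 -0.07  1.01  1.67] F [0.6 0.1 0.7] T [-0.14  0.31 -0.01] op 0.0401 g 0.0
lin(tool now) [-0.1243 -0.0016  0.2164]
rot(tool,deg) [-0.21 -0.02  0.24] lin after rot [-0.1242 -0.0019  0.2164]
[0.48494815 0.38339509 0.1188873 ]
t 18.0 pos [0.4531 0.2845 0.3598] q [ 0.46 -0.79  2.14 -0.07  1.01  1.67] F [0.6 0.1 0.7] T [-0.14  0.31 -0.01] op 0.0401 g 0.0
lin(tool now) [-0.1239 -0.081   0.1067]
rot(tool,deg) [-0.21 -0.02  0.24] lin after rot [-0.1242 -0.0809  0.1064]
t 18.0 pos [0.4531 0.2845 0.3598] q [ 0.46 -0.79  2.14 -0.07  1.01  1.67] F [0.6 0.1 0.7] T [-0.14  0.31 -0.01] op 0.0401 g 0.0
lin(tool now) [-0.124  -0.0806  0.2167]
rot(tool,deg) [-0.21 -0.02  0.24] lin after rot [-0.1242 -0.0809  0.2164]
```

Request:
{"fn": "jog_arm", "kwargs": {"steps": [{"delta_rot":[0,0,0.2],"linear":[-0.04,-0.0018,0],"grip":0.04},{"delta_rot":[0,0,0],"linear":[-0.04,0,0.02],"grip":0.04},{"delta_rot":[0,0,0],"linear":[-0.04,0,0.03],"grip":0.04},{"delta_rot":[0,0,0],"linear":[-0.004,0,0.04],"grip":0.04},{"delta_rot":[0,0,0],"linear":[0,0,0.04],"grip":0.04},{"delta_rot":[0,0,0],"linear":[0,0,0.03],"grip":0.04},{"delta_rot":[0,0,0],"linear":[0,0,0],"grip":0.04},{"delta_rot":[0,0,0],"linear":[0,0,0],"grip":0.04}]}}

```text
t: 18.8
tool_pos: [0.4769, 0.2959, 0.1581]
tool_rot: [-2.732, -0.508, -1.128]
contact_force: [0.8, 0.0, 0.0]
opening: 0.0403
grip_force: 0.0
```

```bash
python3 -c "
from h import *
R=cupR(21);zd=R.apply([0,0,1])
delta(O-.026*EX+.0405*EY+[0,0,.150]+.044*zd,R)
snap('wrist','w9');z=np.load('pics/w9.npz');P,W=wcloud(z);S=np.stack([(W-O)@EX,(W-O)@EY,W[...,2]],-1)
m=(S[...,2]>.12)&(S[...,2]<.18)&(S[...,0]>-.04)&(S[...,0]<-.015)&(abs(S[...,1]-.04)<.015)
print(m.sum(),S[m].min(0),S[m].max(0),np.median(S[m],0),np.median(P[m],0))
q=(P[...,2]<-.02)&(P[...,2]>-.07)&(abs(P[...,0])<.02)&(abs(P[...,1])<.03)&(abs(P[...,1])>.015);print('tip',np.sort(P[q][:,2])[-20:][::6].round(4))"
```

```text
t 18.8 pos [0.4769 0.2959 0.1581] q [ 0.46 -0.6   2.36 -0.11  0.6   1.72] F [0.8 0.  0. ] T [-0.13  0.31 -0.01] op 0.0403 g 0.0
lin(tool now) [-0.0002  0.0004  0.0552]
rot(tool,deg) [-0.18  0.09  0.01] lin after rot [-0.0003  0.0002  0.0552]
958 [-0.02844691  0.03320707  0.12015419] [-0.02667309  0.04723704  0.17998381] [-0.02753256  0.04018753  0.155994  ] [0.00290963 0.00054948 0.0059219 ]
tip [-0.0344 -0.0339 -0.0337 -0.0327]
```

Request:
{"fn": "jog_arm", "kwargs": {"newtons": 40, "steps": [{"delta_rot":[0,0,0],"linear":[0,0,0.03],"grip":0.04},{"delta_rot":[0,0,0],"linear":[0,0,0.025],"grip":0.04},{"delta_rot":[0,0,0],"linear":[0,0,0],"grip":0.04},{"delta_rot":[0,0,0],"linear":[0,0,0],"grip":0.005},{"delta_rot":[0,0,0],"linear":[0,0,0],"grip":0.005},{"delta_rot":[0,0,0],"linear":[0,0,0],"grip":0.005},{"delta_rot":[0,0,0],"linear":[0,0,0],"grip":0.005}]}}

```text
t: 19.55
tool_pos: [0.5127, 0.3103, 0.1213]
tool_rot: [-2.727, -0.508, -1.136]
contact_force: [-0.6, -0.1, 3.1]
opening: 0.0125
grip_force: 39.1
```

```bash
python3 -c "
from h import *
R=cupR(21);zd=R.apply([0,0,1])
delta(O-.026*EX+.0405*EY+[0,0,.150]+.044*zd,R)"
```

```text
t 19.55 pos [0.5127 0.3103 0.1213] q [ 0.45 -0.41  2.31 -0.12  0.45  1.74] F [-0.6 -0.1  3.1] T [ 0.04 -0.03 -0.07] op 0.0125 g 39.1
lin(tool now) [-0.0015  0.0008  0.0019]
rot(tool,deg) [-0.24 -0.27  0.01] lin after rot [-0.0015  0.0008  0.0019]
```

Request:
{"fn": "jog_arm", "kwargs": {"steps": [{"delta_rot":[0,0,0],"linear":[0.0085,0,-0.0085],"grip":0.005},{"delta_rot":[0,0,0],"linear":[0.0085,0,-0.0085],"grip":0.005},{"delta_rot":[0,0,0],"linear":[0.0085,0,-0.0085],"grip":0.005},{"delta_rot":[0,0,0],"linear":[0,0,0],"grip":0.005},{"delta_rot":[0,0,0],"linear":[0,0,0],"grip":0.005}]}}

```text
t: 20.05
tool_pos: [0.512, 0.3097, 0.1553]
tool_rot: [-2.73, -0.508, -1.131]
contact_force: [0.4, -0.5, -1.6]
opening: 0.0123
grip_force: 39.0
```

```bash
python3 -c "
from h import *
delta([.5132,.3096,.155],cupR(21))
snap('wrist','w10');z=np.load('pics/w10.npz');P,W=wcloud(z);S=np.stack([(W-O)@EX,(W-O)@EY,W[...,2]],-1)
m=(abs(S[...,1]-.04)<.008)&(S[...,0]>-.05)&(S[...,0]<.03)&(S[...,2]>.205);print(m.sum(),S[m].max(0),S[m].min(0))
cv2.imwrite('pics/c10.png',z['im'][180:400,120:440][:,:,::-1])"
```

```text
t 20.05 pos [0.512  0.3097 0.1553] q [ 0.45 -0.47  2.29 -0.11  0.54  1.72] F [ 0.4 -0.5 -1.6] T [-0.16  0.51 -0.05] op 0.0123 g 39.0
lin(tool now) [0.0005 0.0005 0.001 ]
rot(tool,deg) [-0.21 -0.04  0.  ] lin after rot [0.0005 0.0005 0.001 ]
5236 [0.02208964 0.04799138 0.23644508] [-0.04990632  0.03200107  0.20500928]
```

View pics/c10.png

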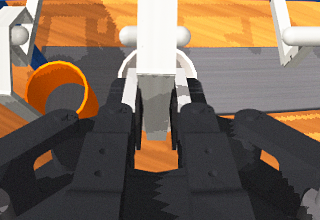

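White is held (roof top at 0.236, up 34 mm) and its lip clears the crossbar. Draw it out and raise.

Request:
{"fn": "jog_arm", "kwargs": {"steps": [{"delta_rot":[0,0,0],"linear":[-0.0106,0,-0.0106],"grip":0.005},{"delta_rot":[0,0,0],"linear":[-0.0106,0,-0.0106],"grip":0.005},{"delta_rot":[0,0,0],"linear":[-0.0106,0,-0.0106],"grip":0.005},{"delta_rot":[0,0,0],"linear":[-0.0106,0,-0.0106],"grip":0.005},{"delta_rot":[0,0,0],"linear":[-0.0106,0,-0.0106],"grip":0.005},{"delta_rot":[0,0,0],"linear":[-0.0106,0,-0.0106],"grip":0.005},{"delta_rot":[0,0,0],"linear":[0.02,0,-0.02],"grip":0.005},{"delta_rot":[0,0,0],"linear":[0.02,0,-0.02],"grip":0.005},{"delta_rot":[0,0,0],"linear":[0,0,0],"grip":0.005}]}}

```text
t: 21.0
tool_pos: [0.4296, 0.2779, 0.2168]
tool_rot: [-2.724, -0.507, -1.141]
contact_force: [0.6, 0.2, -0.5]
opening: 0.0124
grip_force: 39.1
```

```bash
python3 - <<'E'
from h import *
# refine spots from wrist of t0 and top t7
z=np.load('pics/t7.npz');im=z['im'];W=world('top',z['d']);hsv=cv2.cvtColor(im,cv2.COLOR_RGB2HSV)
yl=(abs(hsv[...,0].astype(int)-25)<8)&(hsv[...,1]>120)&(abs(W[...,0]-.498)<.08)&(abs(W[...,1]+.259)<.08)&(W[...,2]<.02)
P=W[yl][:,:2].astype(np.float32);_,lab,cen=cv2.kmeans(P,4,None,(3,50,1e-5),5,cv2.KMEANS_PP_CENTERS);print(len(P),cen.round(4))
delta([.5,0,.2],cupR(-30))
snap('scene','s10')
E
```

```text
499 [[ 0.5452 -0.2951]
 [ 0.4511 -0.2205]
 [ 0.5354 -0.21  ]
 [ 0.4611 -0.3054]]
t 21.0 pos [0.4296 0.2779 0.2168] q [ 0.47 -0.86  2.41 -0.1   0.81  1.71] F [ 0.6  0.2 -0.5] T [-0.16  0.43  0.06] op 0.0124 g 39.1
lin(tool now) [-0.0357  0.2846 -0.0136]
rot(tool,deg) [-36.45  -0.36  35.91] lin after rot [0.1294 0.2055 0.1532]
```

Request:
{"fn": "jog_arm", "kwargs": {"newtons": 60, "steps": [{"delta_rot":[-0.96,0,0.96],"linear":[0.002,0.015,0.002],"grip":0.005},{"delta_rot":[-1.925,0,1.925],"linear":[0.004,0.03,0.004],"grip":0.005},{"delta_rot":[-1.925,0,1.925],"linear":[0.004,0.03,0.004],"grip":0.005},{"delta_rot":[-1.925,0,1.925],"linear":[0.0037,0.03,0.0037],"grip":0.005},{"delta_rot":[-1.925,0,1.925],"linear":[0.0035,0.03,0.0035],"grip":0.005},{"delta_rot":[-1.925,0,1.925],"linear":[0.0032,0.03,0.0032],"grip":0.005},{"delta_rot":[-1.925,0,1.925],"linear":[0.003,0.03,0.003],"grip":0.005},{"delta_rot":[-1.925,0,1.925],"linear":[0.0027,0.03,0.0027],"grip":0.005},{"delta_rot":[-1.925,0,1.925],"linear":[0.0025,0.03,0.0025],"grip":0.005},{"delta_rot":[-1.925,0,1.925],"linear":[0.0022,0.03,0.0022],"grip":0.005}]}}

```text
t: 22.05
tool_pos: [0.5165, 0.0054, 0.207]
tool_rot: [2.876, -0.123, 1.182]
contact_force: [1.3, 0.4, -1.0]
opening: 0.012
grip_force: 58.5
```

Request:
{"fn": "jog_arm", "kwargs": {"steps": [{"delta_rot":[-1.925,0,1.925],"linear":[0.002,0.03,0.002],"grip":0.005},{"delta_rot":[-1.925,0,1.925],"linear":[0.0018,0.03,0.0018],"grip":0.005},{"delta_rot":[-1.925,0,1.925],"linear":[0.0016,0.03,0.0016],"grip":0.005},{"delta_rot":[-1.925,0,1.925],"linear":[0.0013,0.03,0.0013],"grip":0.005},{"delta_rot":[-1.925,0,1.925],"linear":[0.001,0.03,0.001],"grip":0.005},{"delta_rot":[-1.925,0,1.925],"linear":[0.0008,0.03,0.0008],"grip":0.005},{"delta_rot":[-1.925,0,1.925],"linear":[0.0005,0.03,0.0005],"grip":0.005},{"delta_rot":[-1.5,0,1.5],"linear":[0,0.025,0],"grip":0.005},{"delta_rot":[0,0,0],"linear":[0,0,0],"grip":0.005},{"delta_rot":[0,0,0],"linear":[0,0,0],"grip":0.005}]}}

```text
t: 23.05
tool_pos: [0.4725, -0.2222, 0.2075]
tool_rot: [2.689, -0.62, 1.107]
contact_force: [0.5, -0.7, -1.1]
opening: 0.0117
grip_force: 58.6
```

```bash
python3 - <<'E'
from h import *
delta([.5452,-.2951,.2],cupR(-28))
im,d=snap('wrist','w11')
cv2.imwrite('pics/c11.png',im[:,:,::-1])
E
```

```text
t 23.05 pos [ 0.4725 -0.2222  0.2075] q [-0.68 -0.83  2.41  0.22  0.82  1.26] F [ 0.5 -0.7 -1.1] T [0.2  0.43 0.01] op 0.0117 g 58.6
lin(tool now) [0.0639 0.0339 0.0736]
rot(tool,deg) [-1.58  0.31  1.36] lin after rot [0.0643 0.0303 0.0749]
```

View pics/c11.png

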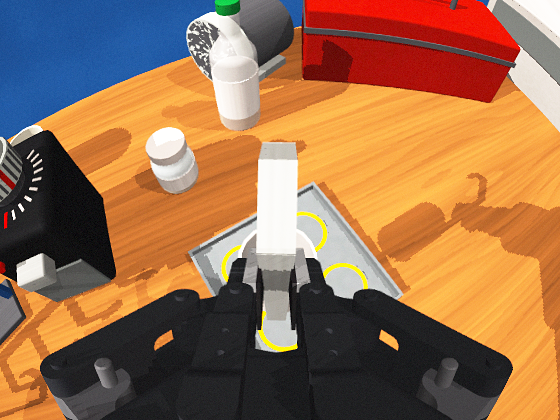

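White is still upright in the grip at (275,220), and the tray lies below at about (300,250). I'll go over the far-right spot and check for slip against the earlier picture.

Request:
{"fn": "jog_arm", "kwargs": {"steps": [{"delta_rot":[-0.8,0.1,0.7],"linear":[0.02,0.01,0.0235],"grip":0.005},{"delta_rot":[-0.8,0.1,0.7],"linear":[0.022,0.01,0.025],"grip":0.005},{"delta_rot":[0,0,0],"linear":[0.022,0.0105,0.026],"grip":0.005},{"delta_rot":[0,0,0],"linear":[-0.02,0,0.02],"grip":0.005},{"delta_rot":[0,0,0],"linear":[-0.02,0,0.02],"grip":0.005},{"delta_rot":[0,0,0],"linear":[0,0,0],"grip":0.005},{"delta_rot":[0,0,0],"linear":[0,0,0],"grip":0.005}]}}

```text
t: 23.8
tool_pos: [0.5469, -0.293, 0.1451]
tool_rot: [2.662, -0.662, 1.103]
contact_force: [-0.4, -0.7, -1.4]
opening: 0.0123
grip_force: 58.7
```

```bash
python3 - <<'E'
from h import *
for f in('w10','w11'):
    z=np.load(f'pics/{f}.npz');P,W=wcloud(z);m=(abs(P[...,1])<.004)&(P[...,2]<-.0)&(P[...,2]>-.12)&(P[...,0]>.015)
    a=P[m];print(f,len(a));
    for x in (.03,.04,.05,.06): k=abs(a[:,0]-x)<.001;print(x,np.median(a[k],0).round(4) if k.any() else None)
delta([.5452,-.2951,.082],cupR(-28))
E
```

```text
w10 2670
0.03 [ 0.03   -0.0001 -0.0652]
0.04 [ 0.04    0.0001 -0.0624]
0.05 [ 0.05    0.0003 -0.0596]
0.06 [ 0.0595 -0.0001 -0.0369]
w11 2668
0.03 [ 0.03    0.0002 -0.0652]
0.04 [ 0.04    0.0002 -0.0624]
0.05 [ 0.05   -0.0001 -0.0598]
0.06 [ 0.0595 -0.0001 -0.0368]
t 23.8 pos [ 0.5469 -0.293   0.1451] q [-0.68 -0.39  2.26  0.28  0.52  1.19] F [-0.4 -0.7 -1.4] T [0.2  0.41 0.01] op 0.0123 g 58.7
lin(tool now) [-0.045   0.0026  0.0443]
rot(tool,deg) [-0.04 -0.01  0.07] lin after rot [-0.045   0.0027  0.0443]
```

No slip. Lower onto the spot.

Request:
{"fn": "jog_arm", "kwargs": {"steps": [{"delta_rot":[0,0,0],"linear":[-0.02,0.0026,0.02],"grip":0.005},{"delta_rot":[0,0,0],"linear":[-0.015,0,0.015],"grip":0.005},{"delta_rot":[0,0,0],"linear":[-0.007,0,0.007],"grip":0.005},{"delta_rot":[0,0,0],"linear":[-0.003,0,0.002],"grip":0.005},{"delta_rot":[0,0,0],"linear":[0,0,0],"grip":0.005},{"delta_rot":[0,0,0],"linear":[0,0,0],"grip":0.005}]}}

```text
t: 24.4
tool_pos: [0.5459, -0.2969, 0.0853]
tool_rot: [2.657, -0.662, 1.108]
contact_force: [1.3, -0.7, -0.4]
opening: 0.0123
grip_force: 58.7
```

```bash
python3 -c "
from h import *
delta([.5452,-.2951,.080],cupR(-28))"
```

```text
t 24.4 pos [ 0.5459 -0.2969  0.0853] q [-0.69 -0.29  2.29  0.38  0.38  1.07] F [ 1.3 -0.7 -0.4] T [ 0.25  0.45 -0.01] op 0.0123 g 58.7
lin(tool now) [-0.0048 -0.0013  0.0026]
rot(tool,deg) [ 0.06 -0.28  0.05] lin after rot [-0.0048 -0.0013  0.0027]
```

Request:
{"fn": "jog_arm", "kwargs": {"steps": [{"delta_rot":[0,0,0],"linear":[-0.0015,0,0.0015],"grip":0.005},{"delta_rot":[0,0,0],"linear":[-0.0015,0,0.0015],"grip":0.005},{"delta_rot":[0,0,0],"linear":[0,0,0],"grip":0.005},{"delta_rot":[0,0,0],"linear":[0,0,0],"grip":0.005}]}}

```text
t: 24.8
tool_pos: [0.5454, -0.2967, 0.0798]
tool_rot: [2.658, -0.663, 1.106]
contact_force: [-1.3, 0.6, 2.4]
opening: 0.0116
grip_force: 59.1
```

```bash
python3 -c "
from h import *
delta([.5452,-.2951,.080],cupR(-28))"
```

```text
t 24.8 pos [ 0.5454 -0.2967  0.0798] q [-0.69 -0.28  2.29  0.4   0.37  1.06] F [-1.3  0.6  2.4] T [ 0.12  0.27 -0.04] op 0.0116 g 59.1
lin(tool now) [-0.0005 -0.0013 -0.0008]
rot(tool,deg) [ 0.06 -0.19  0.03] lin after rot [-0.0005 -0.0013 -0.0008]
```

The cup is down. Release and retreat along the tool axis.

Request:
{"fn": "jog_arm", "kwargs": {"steps": [{"delta_rot":[0,0,0],"linear":[0,0,0],"grip":0.03},{"delta_rot":[0,0,0],"linear":[0,0,0],"grip":0.04},{"delta_rot":[0,0,0],"linear":[0,0,0],"grip":0.04},{"delta_rot":[0,0,0],"linear":[0,0,-0.025],"grip":0.04},{"delta_rot":[0,0,0],"linear":[0,0,-0.03],"grip":0.04},{"delta_rot":[0,0,0],"linear":[0,0,-0.04],"grip":0.04},{"delta_rot":[0,0,0],"linear":[0.02,0,-0.03],"grip":0.04},{"delta_rot":[0,0,0],"linear":[0.02,0,-0.02],"grip":0.04},{"delta_rot":[0,0,0],"linear":[0,0,0],"grip":0.04}]}}

```text
t: 25.7
tool_pos: [0.4809, -0.2628, 0.2171]
tool_rot: [2.65, -0.659, 1.116]
contact_force: [0.1, 0.4, 0.3]
opening: 0.0398
grip_force: 0.0
```

```bash
python3 - <<'E'
from h import *
R=cupR(21);zd=R.apply([0,0,1])
T=O-.026*EX+.1195*EY+[0,0,.150]+.044*zd-.11*zd;print(T,np.degrees(np.arctan2(T[1],T[0])),np.hypot(T[0],T[1]))
delta(T,R)
im,d=snap('wrist','w12');z=np.load('pics/w12.npz');P,W=wcloud(z)
m=(W[...,2]>.045)&(W[...,2]<.06)&(np.linalg.norm(W[...,:2]-[.545,-.295],axis=-1)<.045)&(P[...,2]>.0)
c=cv2.minEnclosingCircle(W[m][:,:2].astype(np.float32));print(m.sum(),c,W[m].mean(0))
E
```

```text
[0.41233263 0.3555206  0.19666905] 40.76850248953931 0.5444383315737152
t 25.7 pos [ 0.4809 -0.2628  0.2171] q [-0.74 -0.75  2.35  0.25  0.77  1.21] F [0.1 0.4 0.3] T [ 0.15  0.3  -0.03] op 0.0398 g 0.0
lin(tool now) [-0.2584 -0.5136 -0.2384]
rot(tool,deg) [ 35.02  -0.61 -34.31] lin after rot [ 0.097  -0.6018  0.1259]
410 ((0.5405559539794922, -0.2951400578022003), 0.029400553554296494) [ 0.53940101 -0.29349742  0.05199368]
```

White stands within about 5 mm of its spot. Arc back for orange.

Request:
{"fn": "jog_arm", "kwargs": {"steps": [{"delta_rot":[1.925,0,-1.925],"linear":[0,-0.0365,0],"grip":0.04},{"delta_rot":[1.925,0,-1.925],"linear":[-0.0005,-0.0365,-0.0005],"grip":0.04},{"delta_rot":[1.925,0,-1.925],"linear":[-0.001,-0.0365,-0.001],"grip":0.04},{"delta_rot":[1.925,0,-1.925],"linear":[-0.0015,-0.0365,-0.0015],"grip":0.04},{"delta_rot":[1.925,0,-1.925],"linear":[-0.002,-0.0365,-0.002],"grip":0.04},{"delta_rot":[1.925,0,-1.925],"linear":[-0.0025,-0.0365,-0.0025],"grip":0.04},{"delta_rot":[1.925,0,-1.925],"linear":[-0.003,-0.036,-0.003],"grip":0.04},{"delta_rot":[1.925,0,-1.925],"linear":[-0.0035,-0.036,-0.0035],"grip":0.04},{"delta_rot":[1.925,0,-1.925],"linear":[-0.004,-0.036,-0.004],"grip":0.04},{"delta_rot":[1.925,0,-1.925],"linear":[-0.0045,-0.036,-0.0045],"grip":0.04}]}}

```text
t: 26.75
tool_pos: [0.5451, 0.0923, 0.2061]
tool_rot: [2.899, -0.015, 1.196]
contact_force: [0.2, 0.2, -0.0]
opening: 0.0402
grip_force: 0.0
```

Request:
{"fn": "jog_arm", "kwargs": {"steps": [{"delta_rot":[1.925,0,-1.925],"linear":[-0.005,-0.036,-0.005],"grip":0.04},{"delta_rot":[1.925,0,-1.925],"linear":[-0.0055,-0.0355,-0.0055],"grip":0.04},{"delta_rot":[1.925,0,-1.925],"linear":[-0.006,-0.0355,-0.006],"grip":0.04},{"delta_rot":[1.925,0,-1.925],"linear":[-0.0065,-0.0355,-0.0065],"grip":0.04},{"delta_rot":[1.925,0,-1.925],"linear":[-0.007,-0.035,-0.007],"grip":0.04},{"delta_rot":[1.925,0,-1.925],"linear":[-0.0075,-0.035,-0.0075],"grip":0.04},{"delta_rot":[1.925,0,-1.925],"linear":[-0.008,-0.035,-0.008],"grip":0.04},{"delta_rot":[1.925,0,-1.925],"linear":[-0.0085,-0.0345,-0.0085],"grip":0.04},{"delta_rot":[0,0,0],"linear":[0,0,0],"grip":0.04},{"delta_rot":[0,0,0],"linear":[0,0,0],"grip":0.04}]}}

```text
t: 27.75
tool_pos: [0.428, 0.355, 0.206]
tool_rot: [-2.737, -0.511, -1.13]
contact_force: [-0.4, -0.2, 0.3]
opening: 0.0401
grip_force: 0.0
```

```bash
python3 - <<'E'
from h import *
R=cupR(21);zd=R.apply([0,0,1])
T=O-.026*EX+.1195*EY+[0,0,.150]+.044*zd-.06*zd
delta(T,R)
im,d=snap('wrist','w13');z=np.load('pics/w13.npz');P,W=wcloud(z);S=np.stack([(W-O)@EX,(W-O)@EY,W[...,2]],-1)
m=(S[...,2]>.12)&(S[...,2]<.18)&(S[...,0]>-.045)&(S[...,0]<-.01)&(abs(S[...,1]-.12)<.02)
print(m.sum(),S[m].min(0),S[m].max(0),np.median(S[m],0))
E
```

```text
t 27.75 pos [0.428 0.355 0.206] q [ 0.68 -0.63  2.3  -0.33  0.74  2.04] F [-0.4 -0.2  0.3] T [-0.06  0.28  0.  ] op 0.0401 g 0.0
lin(tool now) [-0.0167 -0.0062  0.0465]
rot(tool,deg) [0.07 0.17 0.18] lin after rot [-0.0168 -0.0061  0.0464]
601 [-0.02818825  0.11174205  0.1200467 ] [-0.02641703  0.12561969  0.17997532] [-0.02721021  0.11849632  0.15445996]
```

Request:
{"fn": "jog_arm", "kwargs": {"newtons": 40, "steps": [{"delta_rot":[0,0.15,0.15],"linear":[-0.0168,-0.0053,0.01],"grip":0.04},{"delta_rot":[0,0,0],"linear":[0,0,0.036],"grip":0.04},{"delta_rot":[0,0,0],"linear":[0,0,0.03],"grip":0.04},{"delta_rot":[0,0,0],"linear":[0,0,0.03],"grip":0.04},{"delta_rot":[0,0,0],"linear":[0,0,0],"grip":0.04},{"delta_rot":[0,0,0],"linear":[0,0,0],"grip":0.005},{"delta_rot":[0,0,0],"linear":[0,0,0],"grip":0.005},{"delta_rot":[0,0,0],"linear":[0,0,0],"grip":0.005},{"delta_rot":[0,0,0],"linear":[0,0,0],"grip":0.005}]}}

```text
t: 28.7
tool_pos: [0.4861, 0.3826, 0.1232]
tool_rot: [-2.731, -0.503, -1.139]
contact_force: [-0.5, 0.0, -1.5]
opening: 0.0128
grip_force: 38.9
```

```bash
python3 -c "
from h import *
R=cupR(21);zd=R.apply([0,0,1])
delta(O-.026*EX+.1187*EY+[0,0,.150]+.044*zd,R)"
```

```text
t 28.7 pos [0.4861 0.3826 0.1232] q [ 0.65 -0.32  2.24 -0.43  0.49  2.16] F [-0.5  0.  -1.5] T [-0.13  0.45  0.01] op 0.0128 g 38.9
lin(tool now) [-0.0036 -0.0004  0.0025]
rot(tool,deg) [ 0.05 -0.29 -0.1 ] lin after rot [-0.0036 -0.0004  0.0025]
```

Request:
{"fn": "jog_arm", "kwargs": {"steps": [{"delta_rot":[0,0,0],"linear":[0.0085,0,-0.0085],"grip":0.005},{"delta_rot":[0,0,0],"linear":[0.0085,0,-0.0085],"grip":0.005},{"delta_rot":[0,0,0],"linear":[0.0075,0,-0.0075],"grip":0.005},{"delta_rot":[0,0,0],"linear":[0,0,0],"grip":0.005},{"delta_rot":[0,0,0],"linear":[0,0,0],"grip":0.005}]}}

```text
t: 29.2
tool_pos: [0.4863, 0.3826, 0.1576]
tool_rot: [-2.731, -0.503, -1.138]
contact_force: [0.1, -0.8, -1.3]
opening: 0.0126
grip_force: 39.1
```

```bash
python3 -c "
from h import *
delta([.486,.3828,.157],cupR(21))
snap('wrist','w14');z=np.load('pics/w14.npz');P,W=wcloud(z);S=np.stack([(W-O)@EX,(W-O)@EY,W[...,2]],-1)
m=(abs(P[...,1])<.004)&(P[...,2]<-.0)&(P[...,2]>-.12)&(P[...,0]>.015);a=P[m];print('top',S[m][:,2].max())
for x in (.03,.04,.05,.06): k=abs(a[:,0]-x)<.001;print(x,np.median(a[k],0).round(4) if k.any() else None)"
```

```text
t 29.2 pos [0.4863 0.3826 0.1576] q [ 0.65 -0.37  2.22 -0.38  0.56  2.1 ] F [ 0.1 -0.8 -1.3] T [-0.22  0.37 -0.01] op 0.0126 g 39.1
lin(tool now) [-0.0006 -0.0003  0.0002]
rot(tool,deg) [ 0.06 -0.25 -0.1 ] lin after rot [-0.0006 -0.0003  0.0002]
top 0.2377997678665365
0.03 [ 0.03    0.0001 -0.0648]
0.04 [ 0.04   -0.     -0.0621]
0.05 [ 0.05   -0.0002 -0.0592]
0.06 None
```

Request:
{"fn": "jog_arm", "kwargs": {"newtons": 60, "steps": [{"delta_rot":[0,0,0],"linear":[-0.0106,0,-0.0106],"grip":0.005},{"delta_rot":[0,0,0],"linear":[-0.0106,0,-0.0106],"grip":0.005},{"delta_rot":[0,0,0],"linear":[-0.0106,0,-0.0106],"grip":0.005},{"delta_rot":[0,0,0],"linear":[-0.0106,0,-0.0106],"grip":0.005},{"delta_rot":[0,0,0],"linear":[-0.0106,0,-0.0106],"grip":0.005},{"delta_rot":[0,0,0],"linear":[-0.0106,0,-0.0106],"grip":0.005},{"delta_rot":[0,0,0],"linear":[-0.0106,0,-0.0106],"grip":0.005},{"delta_rot":[0,0,0],"linear":[0.02,0,-0.02],"grip":0.005},{"delta_rot":[0,0,0],"linear":[0.018,0,-0.018],"grip":0.005},{"delta_rot":[0,0,0],"linear":[0,0,0],"grip":0.005}]}}

```text
t: 30.25
tool_pos: [0.3891, 0.3462, 0.215]
tool_rot: [-2.725, -0.502, -1.145]
contact_force: [0.2, 1.0, 0.2]
opening: 0.0124
grip_force: 58.5
```

Request:
{"fn": "jog_arm", "kwargs": {"steps": [{"delta_rot":[-1.69,0,1.69],"linear":[0.0076,0.0297,0.0076],"grip":0.005},{"delta_rot":[-1.69,0,1.69],"linear":[0.0072,0.03,0.0072],"grip":0.005},{"delta_rot":[-1.69,0,1.69],"linear":[0.0068,0.03,0.0068],"grip":0.005},{"delta_rot":[-1.69,0,1.69],"linear":[0.0064,0.0305,0.0064],"grip":0.005},{"delta_rot":[-1.69,0,1.69],"linear":[0.006,0.0305,0.006],"grip":0.005},{"delta_rot":[-1.69,0,1.69],"linear":[0.0056,0.031,0.0056],"grip":0.005},{"delta_rot":[-1.69,0,1.69],"linear":[0.0052,0.031,0.0052],"grip":0.005},{"delta_rot":[-1.69,0,1.69],"linear":[0.0048,0.031,0.0048],"grip":0.005},{"delta_rot":[-1.69,0,1.69],"linear":[0.0044,0.031,0.0044],"grip":0.005}]}}

```text
t: 31.15
tool_pos: [0.5148, 0.0918, 0.2072]
tool_rot: [2.899, -0.019, 1.2]
contact_force: [0.4, -0.2, -1.3]
opening: 0.0121
grip_force: 58.6
```

```bash
python3 -c "
from h import *
delta([.5,0,.2],cupR(-21))"
```

```text
t 31.15 pos [0.5148 0.0918 0.2072] q [ 0.07 -0.81  2.39 -0.08  0.77  1.69] F [ 0.4 -0.2 -1.3] T [ 0.06  0.47 -0.05] op 0.0121 g 58.6
lin(tool now) [-0.0147  0.092  -0.0046]
rot(tool,deg) [-14.35   0.05  14.29] lin after rot [0.0084 0.0911 0.0186]
```

Request:
{"fn": "jog_arm", "kwargs": {"steps": [{"delta_rot":[-1.6,0,1.6],"linear":[0.002,0.0315,0.002],"grip":0.005},{"delta_rot":[-1.6,0,1.6],"linear":[0.002,0.0315,0.002],"grip":0.005},{"delta_rot":[-1.6,0,1.6],"linear":[0.002,0.0315,0.002],"grip":0.005},{"delta_rot":[-1.6,0,1.6],"linear":[0.002,0.032,0.002],"grip":0.005},{"delta_rot":[-1.6,0,1.6],"linear":[0.002,0.032,0.002],"grip":0.005},{"delta_rot":[-1.6,0,1.6],"linear":[0.0016,0.032,0.0016],"grip":0.005},{"delta_rot":[-1.6,0,1.6],"linear":[0.0012,0.032,0.0012],"grip":0.005},{"delta_rot":[-1.6,0,1.6],"linear":[0.0008,0.032,0.0008],"grip":0.005},{"delta_rot":[-1.6,0,1.6],"linear":[0,0.03,0],"grip":0.005},{"delta_rot":[0,0,0],"linear":[0,0,0],"grip":0.005}]}}

```text
t: 32.15
tool_pos: [0.4853, -0.1905, 0.2069]
tool_rot: [2.733, -0.515, 1.131]
contact_force: [0.4, 0.3, -1.3]
opening: 0.012
grip_force: 58.7
```

```bash
python3 -c "
from h import *
delta([.5354,-.2103,.14],cupR(-21))
z=0;snap('wrist','w15');z=np.load('pics/w15.npz');P,W=wcloud(z)
m=(abs(P[...,1])<.004)&(P[...,2]<-.0)&(P[...,2]>-.12)&(P[...,0]>.015);a=P[m]
for x in (.03,.04,.05): k=abs(a[:,0]-x)<.001;print(x,np.median(a[k],0).round(4) if k.any() else None)"
```

```text
t 32.15 pos [ 0.4853 -0.1905  0.2069] q [-0.63 -0.84  2.41  0.25  0.82  1.22] F [ 0.4  0.3 -1.3] T [0.14 0.54 0.01] op 0.012 g 58.7
lin(tool now) [-0.0091  0.0004  0.0854]
rot(tool,deg) [ 0.11  0.08 -0.3 ] lin after rot [-0.0093  0.0005  0.0854]
0.03 [ 0.0301 -0.     -0.0647]
0.04 [ 0.0401 -0.     -0.0619]
0.05 [ 0.05  -0.    -0.059]
```

Request:
{"fn": "jog_arm", "kwargs": {"steps": [{"delta_rot":[0,0,0],"linear":[0.013,0,0.013],"grip":0.005},{"delta_rot":[0,0,0],"linear":[0.013,0,0.013],"grip":0.005},{"delta_rot":[0,0,0],"linear":[0.012,0.0005,0.012],"grip":0.005},{"delta_rot":[0,0,0],"linear":[-0.02,0,0.02],"grip":0.005},{"delta_rot":[0,0,0],"linear":[-0.02,0,0.02],"grip":0.005},{"delta_rot":[0,0,0],"linear":[-0.02,0,0.02],"grip":0.005},{"delta_rot":[0,0,0],"linear":[-0.015,0,0.015],"grip":0.005},{"delta_rot":[0,0,0],"linear":[-0.01,0,0.01],"grip":0.005},{"delta_rot":[0,0,0],"linear":[0,0,0],"grip":0.005},{"delta_rot":[0,0,0],"linear":[0,0,0],"grip":0.005}]}}

```text
t: 33.2
tool_pos: [0.5372, -0.2067, 0.0888]
tool_rot: [2.736, -0.506, 1.135]
contact_force: [-0.2, -0.2, -1.3]
opening: 0.0118
grip_force: 58.7
```

```bash
python3 -c "
from h import *
delta([.5354,-.2103,.0807],cupR(-21))"
```

```text
t 33.2 pos [ 0.5372 -0.2067  0.0888] q [-0.58 -0.45  2.4   0.36  0.44  1.09] F [-0.2 -0.2 -1.3] T [0.1  0.4  0.05] op 0.0118 g 58.7
lin(tool now) [-0.006   0.004   0.0054]
rot(tool,deg) [-0.16 -0.05 -0.04] lin after rot [-0.006   0.004   0.0054]
```

Request:
{"fn": "jog_arm", "kwargs": {"steps": [{"delta_rot":[0,0,0],"linear":[-0.003,0.003,0.003],"grip":0.005},{"delta_rot":[0,0,0],"linear":[-0.0025,0,0.0025],"grip":0.005},{"delta_rot":[0,0,0],"linear":[-0.001,0,0.001],"grip":0.005},{"delta_rot":[0,0,0],"linear":[0,0,0],"grip":0.005},{"delta_rot":[0,0,0],"linear":[0,0,0],"grip":0.005}]}}

```text
t: 33.7
tool_pos: [0.5366, -0.2109, 0.0811]
tool_rot: [2.732, -0.507, 1.138]
contact_force: [0.1, 0.4, 1.0]
opening: 0.012
grip_force: 59.0
```

```bash
python3 -c "
from h import *
delta([.5354,-.2103,.0807],cupR(-21))"
```

```text
t 33.7 pos [ 0.5366 -0.2109  0.0811] q [-0.59 -0.43  2.4   0.4   0.42  1.05] F [0.1 0.4 1. ] T [ 0.04  0.25 -0.02] op 0.012 g 59.0
lin(tool now) [-0.0012 -0.0001 -0.0007]
rot(tool,deg) [-0.08 -0.2  -0.07] lin after rot [-0.0012 -0.0001 -0.0006]
```

Touching down (force now +1 N). Release and retreat.

Request:
{"fn": "jog_arm", "kwargs": {"steps": [{"delta_rot":[0,0,0],"linear":[-0.0004,0,0.0004],"grip":0.03},{"delta_rot":[0,0,0],"linear":[0,0,0],"grip":0.04},{"delta_rot":[0,0,0],"linear":[0,0,0],"grip":0.04},{"delta_rot":[0,0,0],"linear":[0,0,-0.025],"grip":0.04},{"delta_rot":[0,0,0],"linear":[0,0,-0.03],"grip":0.04},{"delta_rot":[0,0,0],"linear":[0,0,-0.04],"grip":0.04},{"delta_rot":[0,0,0],"linear":[-0.02,0,-0.035],"grip":0.04},{"delta_rot":[0,0,0],"linear":[0,0,0],"grip":0.04}]}}

```text
t: 34.5
tool_pos: [0.4454, -0.1764, 0.1458]
tool_rot: [2.738, -0.51, 1.13]
contact_force: [0.1, 0.3, -0.3]
opening: 0.0402
grip_force: 0.0
```

```bash
python3 - <<'E'
from h import *
delta([.5,-.2,.2])
im,d=snap('scene','s16');W=world('scene',d);t,dt=snap('wrist','w16');z=np.load('pics/w16.npz');P,WW=wcloud(z)
hsv=cv2.cvtColor(im,cv2.COLOR_RGB2HSV)
m=(hsv[...,1]>150)&(hsv[...,0]>5)&(hsv[...,0]<20)&(np.linalg.norm(W[...,:2]-[.66,0],axis=-1)<.05)&(abs(W[...,2]-.236)<.005)
print('flange',m.sum(),W[m].mean(0),cv2.minEnclosingCircle(W[m][:,:2].astype(np.float32)))
for c in ([.5452,-.2951],[.5354,-.21]):
  for n,Q in(('scene',W),('wrist',WW)):
    m=(Q[...,2]>.048)&(Q[...,2]<.059)&(np.linalg.norm(Q[...,:2]-c,axis=-1)<.04)
    if m.sum()>5: print(n,m.sum(),cv2.minEnclosingCircle(Q[m][:,:2].astype(np.float32)),np.median(Q[m],0))
a=cv2.resize(im[180:320,140:330],(760,560),interpolation=cv2.INTER_CUBIC);cv2.imwrite('pics/c16.png',a[:,:,::-1])
E
```

```text
t 34.5 pos [ 0.4454 -0.1764  0.1458] q [-0.68 -1.01  2.58  0.3   0.83  1.14] F [ 0.1  0.3 -0.3] T [ 0.11  0.33 -0.04] op 0.0402 g 0.0
lin(tool now) [0.0804 0.0023 0.0034]
flange 329 [ 0.66102355 -0.00398225  0.23596153] ((0.6557279825210571, -0.0017944264691323042), 0.030407138168811798)
scene 99 ((0.5410723090171814, -0.29296091198921204), 0.029285434633493423) [ 0.5314365  -0.29172364  0.05243025]
wrist 460 ((0.5408916473388672, -0.2946115732192993), 0.029218662530183792) [ 0.53417322 -0.28672826  0.05306128]
scene 87 ((0.5313183665275574, -0.20683422684669495), 0.029865004122257233) [ 0.52753335 -0.20696649  0.05216642]
wrist 511 ((0.5312067866325378, -0.20682480931282043), 0.028807083144783974) [ 0.52612051 -0.20102704  0.05334772]
```

View pics/c16.png

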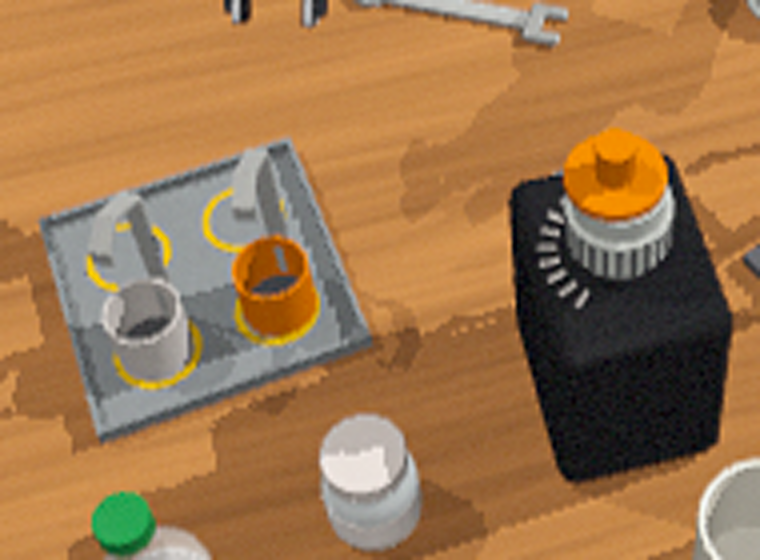

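Both cups (white at (150,330), orange at (275,285)) stand upright within about 5 mm of their spots, and the cover sits flat at (615,175). The arm is near a joint limit, so I'll ease it off and then hand in.

Request:
{"fn": "jog_arm", "kwargs": {"steps": [{"delta_rot":[0,0,0],"linear":[0.02,0,0],"grip":0.04},{"delta_rot":[0,0,0],"linear":[0.02,0,0],"grip":0.04},{"delta_rot":[0,0,0],"linear":[0,0,0],"grip":0.04},{"delta_rot":[0,0,0],"linear":[0,0,0],"grip":0.04}]}}

```text
t: 35.0
tool_pos: [0.4727, -0.1863, 0.1763]
tool_rot: [2.734, -0.506, 1.136]
contact_force: [-0.4, 0.0, -0.8]
opening: 0.0401
grip_force: 0.0
```

```bash
python3 - <<'E'
from h import *
delta([.5,-.2,.2])
print(ctrl.finish_job())
E
```

```text
t 35.0 pos [ 0.4727 -0.1863  0.1763] q [-0.65 -0.88  2.48  0.28  0.8   1.17] F [-0.4  0.  -0.8] T [0.08 0.31 0.04] op 0.0401 g 0.0
lin(tool now) [0.0383 0.003  0.0048]
the job is handed in; nothing more can be done
None
```

I handed the job in at 35 s (no verdict came back): the ring was turned to the stop and backed off about 46°, the cover is seated flat on the throat, and the white and orange cups, the only two hanging, stand upright within about 6 mm of their spots.

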